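# Scrape the tile chips off the laundry counter board

## Task

Broken tile has fallen among the jars on the glass counter board in the laundry room: first move every jar to the plain wooden plank and leave them all standing there while you pick up the scraper and wipe every chip off the glass into the steel pan at its open side. Then stand the scraper back on its rubber mat and the jars back on the clean glass. Press the scraper only lightly (its lip must not be driven hard into the glass, stay under 15 N), never touch the sharp chips with the gripper, and leave the other things on the counter alone.

Things in the scene. Friction and masses are not known exactly. Their poses are not given: they have to be found in the camera images.
- slab: fixed counter board of dark glass, its level top 50 mm above the counter; origin at counter level, z up. In its frame the bare glass spans x -130..130, y -115..185 mm. Metal edges 10 mm wide rise 12 mm above the glass on three sides (outside x = +-130 and y = 185 mm). The side y = -115 is open and drops straight into the steel pan
- pan (a point): centre of the floor of the open steel pan joined to the glass board's open side, same axes as the board. Inside it is 274 mm along x and 97 mm along y; floor 4 mm above the counter, walls up to 44 mm (6 mm below the glass), so a blade can run out over it
- plank: fixed plain wooden board lying on the counter, 300 mm along its x, 110 mm along its y, 18 mm thick; origin at the centre of its underside. It may be on the left or on the right of the glass board
- mat: fixed black rubber mat lying on the counter, 260 mm along its x, 110 mm along its y, 6 mm thick; origin at the centre of its underside. The scraper starts on it, and it lies on the side opposite the plank
- scraper: hand scraper standing on its rubber lip, 0.22 kg; origin at the centre of the lip's underside (unpressed), x along its length, z up. Lip 150 mm along x, 24 mm along y. Grey housing 150 x 30 mm, z 18..43 mm. The lip is sprung: it yields from about 3 N and gives up to 8 mm into the housing at about 7 N; pressed farther it is rigid and the force rises fast
- handle (a point): middle of the scraper's upright wooden handle, 68 mm above the lip's underside; handle 90 mm along the scraper's x, 24 mm thick along its y, 43 to 91 mm above the lip's underside
- jar1: white ceramic storage jar with wooden lid, plain upright cylinder 54 mm in diameter, 125 mm tall, 0.2-0.4 kg; origin at the centre of its underside, z up. There are two or three jars; absent ones read None. All jars are alike
- jar2: white ceramic storage jar with wooden lid, plain upright cylinder 54 mm in diameter, 125 mm tall, 0.2-0.4 kg; origin at the centre of its underside, z up. There are two or three jars; absent ones read None. All jars are alike
- jar3: white ceramic storage jar with wooden lid, plain upright cylinder 54 mm in diameter, 125 mm tall, 0.2-0.4 kg; origin at the centre of its underside, z up. There are two or three jars; absent ones read None. All jars are alike
- chip1: broken white wall-tile chip, flat, about 48 x 34 mm and 10 mm thick, 30 g; origin at the centre of its underside as first laid. There are three to six chips; absent ones read None. All chips are alike
- chip2: broken white wall-tile chip, flat, about 48 x 34 mm and 10 mm thick, 30 g; origin at the centre of its underside as first laid. There are three to six chips; absent ones read None. All chips are alike
- chip3: broken white wall-tile chip, flat, about 48 x 34 mm and 10 mm thick, 30 g; origin at the centre of its underside as first laid. There are three to six chips; absent ones read None. All chips are alike
- chip4: broken white wall-tile chip, flat, about 48 x 34 mm and 10 mm thick, 30 g; origin at the centre of its underside as first laid. There are three to six chips; absent ones read None. All chips are alike
- chip5: broken white wall-tile chip, flat, about 48 x 34 mm and 10 mm thick, 30 g; origin at the centre of its underside as first laid. There are three to six chips; absent ones read None. All chips are alike
- chip6: broken white wall-tile chip, flat, about 48 x 34 mm and 10 mm thick, 30 g; origin at the centre of its underside as first laid. There are three to six chips; absent ones read None. All chips are alike
- softener: bystander: white bottle 130 mm high, 72 mm wide, on the counter beyond the glass board; leave alone
- mug: bystander: white mug 90 mm high, 80 mm wide, on the counter beyond the glass board; leave alone
- brush: bystander: brush 170 mm long lying on the counter near its far left; leave alone
- soap: bystander: bar of soap 85 x 55 x 30 mm lying on the counter at its left side; leave alone
There are look-alikes about, which are no part of the job. Leave any pink or yellow look-alike of the jar3 alone.

How it is judged:
By the outcome, as a careful person would: the job done as asked, in the order asked, and still so for the second after the job is handed in, with the robot touching nothing.
Of jar1, jar2, jar3 only 2 to 3 are there at a start; the rules pass over those that are not, and their reading is None.
Of chip1, chip2, chip3, chip4, chip5, chip6 only 3 to 6 are there at a start; the rules pass over those that are not, and their reading is None.
At some moment in a run one of chip1, chip2, chip3, chip4, chip5, chip6 may be knocked a few centimetres aside while the robot is not near it.
It also fails if it takes over 210 s, if anything falls off the work surface, if the arm or the gripper's body presses on something with over 40 N, if the wrist force passes 120 N, or if a joint passes its speed limit or range.

## Robot

A 6-joint arm with a two-finger parallel gripper is mounted at the origin on the work surface. World frame = base frame: x ahead of the robot, y to its left, z up, the work surface at z = 0. Lengths are in m, angles in degrees, forces in N, time in s.
With the tool pointing down it reaches from about 0.25 to 0.725 m from the base axis. Payload 9.7 kg.
Tool frame: the origin (TCP) lies between the finger pads; the fingertips stand 22 mm ahead of it and the grasp point (between the pads) lies 3 mm ahead of it; z points along the fingers, y is the line along which they close (so a half turn about z gives the same grasp; the last joint's range is limited). The gripper opens to 85 mm and grips with 20 to 120 N. Pads are 22 mm wide; open, the fingers measure 114 mm over their backs; the gripper's body (76 mm by 85 mm) begins 54 mm behind the grasp point. The pads swing forward as they close: fully open they stand 13 mm farther back than shut.
Start: joints at [-75.057, 4.979, 10.078, 95.1, 0, 90], TCP at [0.142, -0.531, 0.253] pointing down, gripper open.
Joint ranges: [-179.16, 179.16], [-48.56, 103.87], [-65.8, 70.77], [-126.05, 130.52], [-82.76, 87.17], [-180, 180]. Speed limits (degrees/s): [127.2, 127.2, 147.25, 180, 180, 180].

## Interface

Orientations are given as [roll, pitch, yaw] about the fixed x, y, z axes, in that order (R = Rz(yaw) Ry(pitch) Rx(roll)).
In Python, from workcell import bot, viewer, finder gives the robot as it stands.
- The arm moves only by the tool move_arm, never from a script. Its arguments are lists of equal length, an entry for each row: "offset": the shift along the tool's x, y, z in cm, a list of three; "twist": the turn, a rotation vector about the tool's x, y, z in rad, a list of three; "grip": the opening, from 0 (shut) to 1 (fully open). In form: {"offset": [[x, y, z], ...], "twist": [[ax, ay, az], ...], "grip": [grip, ...]}. A call has 1 to 5 rows; each row shifts and turns the commanded pose from where the row before left it, along the tool's axes as they then stand; what a row does not reach is not made up. A row lasts 1/10 s, in which the tool goes at most 50 mm and 8.59 degrees, less where a joint would pass 70% of its speed; a pose out of reach is approached as far as the arm can. A call is refused whole if a number of a shift passes 5 or a number of a turn 0.15, either way. A call with a gripper value outside its range is refused whole. The fingers move at their own pace and stop on an object; "force" is the grip in N (left out, the last holds). Time passes only in rows, so rows that do not move let the fingers close. It gives the time, the measured TCP pose, the force, the opening and the grip force at its end, in the units of the state.
- bot.get_obs(): the state, without advancing time (a new reading comes with each control period).
- viewer.camera(name): name is "side" or "top" or "wrist"; returns a dict with "color" (420x560x3 uint8, red, green, blue), "depth" (420x560 float32, m along the optical axis (not along the pixel's ray), 0 where there is no reading), "vfov" (degrees; the focal length in pixels is half the picture's height over the tangent of half this angle, whatever the lens; pixels are square), "cx", "cy" (the principal point, pixels), "k1" (the pictures are not rectified: a ray, as slopes to the right and down, at radius r is drawn at 1 + k1 r^2 times it, then the intrinsics apply), "position" and "attitude" of the camera in the world; the wrist camera has in their place "tool_from_camera" (4x4, takes a point from camera to tool coordinates, whose origin is the TCP and whose axes are the flange's). Camera axes: x right, y down, z forward; pixel columns grow to the right and rows downward; lengths in m; the calibration is good to about 2 mm. A picture is of the moment at which its call begins: read the wrist's pose just before it.
- bot.job_done(): hands the job in; it is judged then, once.
Trained networks look in a picture, given as the dict that the camera call returned (one of the last four; its "shot" number tells which), for a name from the list of things; names that differ only in an ending like _2 or _b are one class to them, and where a whole thing is asked for, a point or a joint stands for the part that bears it (a point fixed in the world has none). Each returns a list of dicts, best first, with "p" (0 to 1); they miss things now and then, are a little off and sometimes report something else, mostly with a low value. They report only what shows in the picture. A call takes as long as a camera call. They do not tell look-alikes from the thing itself.
- finder.boxes_of(picture, thing): "position" ([column, row] in pixels, amid what is visible of it).
- finder.pinpoint(picture, thing): "position" ([column, row] in pixels: a listed point, or the origin of a listed thing).
The state is a dict: "time": time; "q": joint angles; "qd": joint speeds; "joint_efforts": joint torques, N m; "ee_pos": TCP position; "tcp_rot": TCP orientation; "wrist_force": force on the tool from outside, world axes, zero at the start; "torque": the same for the moment, N m; "opening": finger opening in m; "grasp_force": force on a finger pad.
Only numpy, scipy, OpenCV 4.12 (cv2) and the standard library are available. Lean on these libraries where they do the work, as an engineer would, in place of code of your own. Each camera call takes 0.05 s, during which the arm holds its last target. There are 200 camera calls.

## Working session

There is one attempt and no reset: what is moved stays moved. The work goes in short steps, Python scripts to look and compute and a tool call to move; the robot and the scene stay as the last step left them, time stands still between calls to the robot, and variables do not carry over. Pictures are saved under pics/ and viewed, at most 14 in all, crops included, and the job is handed in when it is done.

Besides the shell and the picture viewer there is one more tool, called after "Request:" as a command line: name --argument value ..., lists and objects as JSON in quotes. move_arm: Moves the arm, as the interface text tells. Its arguments: {"type":"object","properties":{"offset":{"type":"array","items":{"type":"array","items":{"type":"number"}}},"twist":{"type":"array","items":{"type":"array","items":{"type":"number"}}},"grip":{"type":"array","items":{"type":"number"}},"force":{"type":"number"}},"required":["offset","twist","grip"]}

```bash
mkdir -p pics; ls; cat > h.py <<'E'
import numpy as np, cv2
from scipy.spatial.transform import Rotation as R
from workcell import bot, viewer, finder
def rot(a):
    a=np.array(a,float)
    return a if a.shape==(3,3) else R.from_euler('xyz',a,degrees=True).as_matrix()
def pose(c,obs=None):
    if 'position' in c and c['position'] is not None: return rot(c['attitude']),np.array(c['position'])
    T=np.array(c['tool_from_camera']); Rt=rot(obs['tcp_rot']); return Rt@T[:3,:3],Rt@T[:3,3]+np.array(obs['ee_pos'])
def ray(c,uv,obs=None):
    Rm,p=pose(c,obs); H=c['color'].shape[0]; f=H/2/np.tan(np.radians(c['vfov']/2))
    d=(np.atleast_2d(uv)-[c['cx'],c['cy']])/f; u=d.copy()
    for _ in range(20): u=d/(1+c['k1']*(u**2).sum(1,keepdims=True))
    return p,np.c_[u,np.ones(len(u))]@Rm.T
def atz(c,uv,z,obs=None):
    p,d=ray(c,uv,obs); return p+d*((z-p[2])/d[:,2:])
def cloud(c,obs=None):
    H,W=c['depth'].shape; v,u=np.mgrid[:H,:W]; p,d=ray(c,np.c_[u.ravel(),v.ravel()],obs)
    return (p+d*c['depth'].ravel()[:,None]).reshape(H,W,3)
def save(c,n): cv2.imwrite('pics/'+n,c['color'][:,:,::-1])
E
python3 - <<'E'
from h import *
print(bot.get_obs())
for n in ['top','side']:
    c=viewer.camera(n); save(c,n+'0.png'); print({k:v for k,v in c.items() if k not in('color','depth')})
    for t in ['slab','pan','plank','mat','scraper','handle','jar1','chip1']:
        print(t,[(np.round(r['position'],0).tolist(),round(r['p'],2)) for r in finder.pinpoint(c,t)])
    if n=='top': np.savez('top0.npz',P=cloud(c),C=c['color'])
E
```

```text
pics
{'time': 0.0, 'q': array([-7.50549537e+01,  5.00997169e+00,  1.00348835e+01,  9.50996800e+01,
       -1.28697225e-04,  9.00011318e+01]), 'qd': array([-0.02447666, -0.06086404, -0.0223286 ,  0.09576837,  0.09533174,
       -0.07046047]), 'joint_efforts': array([-4.66912832e-05, -5.20387959e+01,  4.64805794e+01,  1.61920296e-02,
        9.97039388e-05,  2.26157141e-06]), 'ee_pos': array([ 0.14178861, -0.53120202,  0.25259773]), 'tcp_rot': array([-1.79925232e+02,  1.30174090e-04,  1.49439147e+01]), 'wrist_force': array([ 0.25594533, -0.11454545, -0.02152221]), 'torque': array([-0.03389628, -0.02761603, -0.0193997 ]), 'grasp_force': 0.0, 'opening': 0.08542824259865289}
{'vfov': 42.63856515317461, 'cx': 282.9683254778143, 'cy': 203.80052138258029, 'k1': -0.1525811251671426, 'position': array([0.42570226, 0.05785386, 1.28294071]), 'attitude': array([-1.73776297e+02, -8.51337821e-02, -8.89561327e+01]), 'shot': 1}
slab [([307.0, 208.0], 0.82)]
pan [([374.0, 208.0], 0.82)]
plank [([175.0, 235.0], 0.89), ([171.0, 136.0], 0.21)]
mat [([437.0, 243.0], 0.94), ([391.0, 122.0], 0.59)]
scraper 
[... 406 characters left out ...]
vfov': 56.297374007307916, 'cx': 274.33071328442065, 'cy': 205.3056406067911, 'k1': 0.02820824030426985, 'position': array([0.37200324, 0.98346452, 0.73463959]), 'attitude': array([-125.01088279,    0.61506414, -167.55045895]), 'shot': 2}
slab [([287.0, 217.0], 0.79)]
pan [([294.0, 188.0], 0.61), ([265.0, 188.0], 0.24)]
plank [([291.0, 289.0], 0.78)]
mat []
scraper [([322.0, 166.0], 0.66)]
handle [([322.0, 147.0], 0.95), ([255.0, 210.0], 0.47)]
jar1 [([355.0, 223.0], 0.96), ([354.0, 190.0], 0.77), ([262.0, 201.0], 0.7), ([254.0, 209.0], 0.66), ([309.0, 189.0], 0.59)]
chip1 [([313.0, 202.0], 0.69), ([293.0, 192.0], 0.67), ([282.0, 217.0], 0.49), ([303.0, 218.0], 0.43), ([266.0, 186.0], 0.39)]
```

View pics/top0.png

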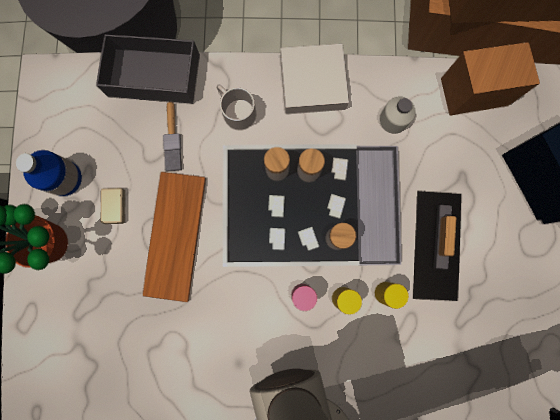

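View pics/side0.png

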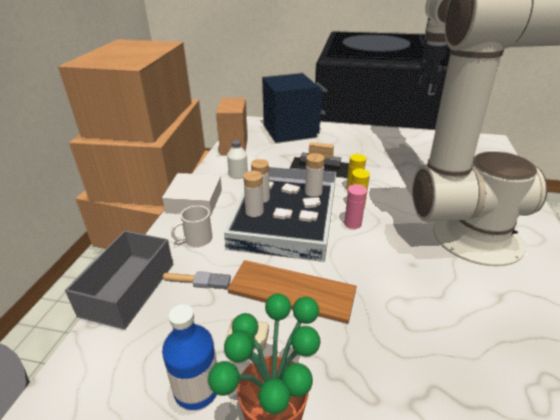

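Top view: three white jars with wooden lids on the glass at (277,162), (312,164), (343,235). There are five chips at (340,168), (276,206), (336,206), (277,238) and (308,238). The plank is at (175,235) and the mat with the scraper at (437,245). The pink jar (304,297) and yellow jars (349,301), (396,296) are look-alikes off the board, so I leave them alone.

```bash
cat > scene.py <<'E'
from h import *
def rect(m,P,z=None):
    m=cv2.morphologyEx(m.astype(np.uint8),cv2.MORPH_OPEN,np.ones((3,3)))
    n,l,s,c=cv2.connectedComponentsWithStats(m)
    out=[]
    for i in range(1,n):
        if s[i,4]<40: continue
        q=P[l==i][:,:2].astype(np.float32)*1000
        (x,y),(w,h),a=cv2.minAreaRect(q); md=np.median(P[l==i],0)*1000
        out.append((s[i,4],np.round([x,y,w,h,a],1).tolist(),np.round(md).tolist(),np.round(c[i]).tolist()))
    return out
E
python3 - <<'E'
from scene import *
c=viewer.camera('top'); P=cloud(c); C=c['color'].astype(int); hsv=cv2.cvtColor(c['color'],cv2.COLOR_RGB2HSV); z=P[...,2]
H,S,V=[hsv[...,i].astype(int) for i in range(3)]
b=(P[...,0]>0.2)&(P[...,0]<0.66)&(abs(P[...,1])<.45)
def show(n,m):
    print(n); [print('  ',r) for r in rect(m&b,P)]
wood=(H<18)&(S>110)
show('plank',wood&(z<.03)&(z>.01))
show('mat',(V<50)&(z<.015)&(z>.0))
show('lids',(z>.15)&(z<.2))
show('tall',(z>.09)&(z<.145))
show('handle',wood&(z>.07)&(z<.12))
show('slabtop',(z>.04)&(z<.056)&(V<90))
show('slabrim',(z>.04)&(z<.068))
show('chips',(z>.05)&(z<.068)&(V>150))
show('pan',(z>.000)&(z<.03)&(P[...,1]<-.02)&(S<40)&(V>70)&(V<150))
for uv,n,zz in [((307,208),'slab',0),((374,208),'pan',.004),((175,235),'plank',0),((437,243),'mat',0),((438,238),'handle',.074)]:
    print(n,np.round(atz(c,[uv],zz),3))
for uv in [(225,149),(227,264),(358,264),(358,147)]: print(np.round(atz(c,[uv],.062),3))
E
```

```text
plank
   (np.int32(5693), [482.6, 316.4, 110.5, 299.1, 83.7], [480.0, 316.0, 17.0], [174.0, 237.0])
mat
   (np.int32(3330), [471.7, -314.2, 111.1, 257.7, 87.5], [448.0, -299.0, 5.0], [434.0, 249.0])
lids
   (np.int32(490), [637.1, 74.7, 50.7, 45.4, 89.8], [638.0, 75.0, 174.0], [276.0, 161.0])
   (np.int32(513), [636.2, 2.1, 52.6, 46.8, 89.1], [636.0, 3.0, 174.0], [311.0, 162.0])
   (np.int32(543), [483.3, -65.3, 53.3, 51.8, 89.6], [484.0, -65.0, 174.0], [342.0, 235.0])
   (np.int32(102), [202.8, 18.1, 39.7, 5.4, 89.9], [203.0, 20.0, 173.0], [299.0, 372.0])
tall
   (np.int32(67), [617.4, 7.1, 37.7, 8.2, 77.2], [615.0, 8.0, 118.0], [307.0, 175.0])
   (np.int32(65), [618.2, 75.3, 35.8, 7.7, 89.8], [616.0, 75.0, 117.0], [276.0, 175.0])
   (np.int32(424), [492.0, -317.0, 26.0, 87.9, 85.4], [492.0, -316.0, 96.0], [450.0, 235.0])
   (np.int32(498), [351.0, 9.7, 52.6, 51.7, 0.6], [351.0, 10.0, 124.0], [304.0, 298.0])
   (np.int32(535), [357.6, -187.7, 52.8, 53.8, 37.1], [357.0, -186.0, 124.0], [395.0, 296.0])
   (np.int32(513), [345.2, -86.3, 51.1, 53.3, 1.6], [345.0, -85.0, 124.0], [348.0, 
[... 1208 characters left out ...]
 238.0])
   (np.int32(276), [480.2, 0.1, 46.8, 33.8, 19.3], [482.0, -0.0, 59.0], [308.0, 238.0])
   (np.int32(421), [451.7, 109.0, 70.3, 168.4, 1.2], [423.0, 142.0, 61.0], [250.0, 260.0])
   (np.int32(98), [426.7, -90.3, 9.1, 48.6, 0.8], [427.0, -93.0, 61.0], [348.0, 263.0])
   (np.int32(147), [424.5, -21.2, 6.8, 82.1, 0.9], [424.0, -21.0, 61.0], [317.0, 264.0])
pan
   (np.int32(2635), [544.8, -165.7, 230.2, 91.2, 2.0], [547.0, -167.0, 4.0], [376.0, 213.0])
slab [[0.557 0.001 0.   ]]
pan [[ 0.559 -0.16   0.004]]
plank [[0.486 0.316 0.   ]]
mat [[ 0.477 -0.315  0.   ]]
handle [[ 0.486 -0.296  0.074]]
[[0.684 0.195 0.062]]
[[0.42  0.183 0.062]]
[[ 0.425 -0.114  0.062]]
[[ 0.695 -0.113  0.062]]
```

```bash
cat >> h.py <<'E'
def plan(wps,step=4.5,start=None):
    """wps: (x,y,z mm of TCP, yaw) tool down -> printed rows per waypoint, tool axes, cm / rad"""
    o=bot.get_obs(); p=np.array(o['ee_pos'])*100; Rm=rot(o['tcp_rot'])
    print('at',np.round(p*10,1),np.round(o['tcp_rot'],1),'F',np.round(o['wrist_force'],1),'open',round(o['opening']*1000,1),'g',round(float(o['grasp_force']),1),'t',round(o['time'],1))
    for x,y,z,yaw in wps:
        g=np.array([x,y,z])/10; Rg=R.from_euler('xyz',[180,0,yaw],degrees=True).as_matrix()
        w=R.from_matrix(Rm.T@Rg).as_rotvec(); n=max(1,int(np.ceil(max(np.linalg.norm(g-p)/step-.01,np.linalg.norm(w)/.148-.01)))); tw=np.round(w/n,3)
        off=[];p0=p.copy()
        for i in range(n):
            d=np.round(Rm.T@(p0+(g-p0)*(i+1)/n-p),2)+0.; off.append(d.tolist()); p=p+Rm@d; Rm=Rm@R.from_rotvec(tw).as_matrix()
        print((x,y,z,yaw),n,'rows twist',(tw+0.).tolist(),'offset',off)
E
python3 -c "
from h import *
plan([(637,75,255,90),(637,75,148,90)])"
```

```text
at [ 141.8 -531.4  253.3] [180.    0.   14.9] F [0.7 0.  0.1] open 85.2 g 0.0 t 0.9
(637, 75, 255, 90) 18 rows twist [0.0, 0.0, -0.073] offset [[3.53, -2.55, -0.01], [3.7, -2.28, -0.01], [3.86, -2.0, -0.01], [3.99, -1.72, -0.01], [4.12, -1.42, -0.01], [4.2, -1.12, -0.01], [4.27, -0.81, -0.01], [4.32, -0.5, -0.01], [4.35, -0.18, -0.01], [4.35, 0.14, -0.01], [4.32, 0.45, -0.01], [4.28, 0.77, -0.01], [4.22, 1.08, 0.0], [4.12, 1.39, -0.01], [4.01, 1.68, -0.01], [3.88, 1.97, -0.01], [3.73, 2.24, -0.01], [3.55, 2.52, -0.01]]
(637, 75, 148, 90) 3 rows twist [0.0, 0.0, 0.001] offset [[0.0, 0.0, 3.57], [0.0, 0.0, 3.56], [0.0, -0.01, 3.57]]
```

Request:
move_arm --offset '[[3.5,-2.5,0],[3.7,-2.3,0],[3.9,-2.0,0],[4.0,-1.7,0],[4.1,-1.4,0]]' --twist '[[0,0,-0.073],[0,0,-0.073],[0,0,-0.073],[0,0,-0.073],[0,0,-0.073]]' --grip '[1,1,1,1,1]'

```text
time: 1.45
ee_pos: [0.2804, -0.3621, 0.2534]
tcp_rot: [180.0, -0.0, 36.0]
wrist_force: [0.4, -0.4, -0.2]
opening: 0.0852
grasp_force: 0.0
```

Request:
move_arm --offset '[[4.2,-1.1,0],[4.3,-0.8,0],[4.3,-0.5,0],[4.3,-0.2,0],[4.3,0.1,0]]' --twist '[[0,0,-0.073],[0,0,-0.073],[0,0,-0.073],[0,0,-0.073],[0,0,-0.073]]' --grip '[1,1,1,1,1]'

```text
time: 1.95
ee_pos: [0.4172, -0.1941, 0.2535]
tcp_rot: [180.0, -0.0, 56.9]
wrist_force: [-0.3, -1.1, 1.5]
opening: 0.0853
grasp_force: 0.0
```

Request:
move_arm --offset '[[4.3,0.5,0],[4.3,0.8,0],[4.2,1.1,0],[4.1,1.4,0],[4.0,1.7,0]]' --twist '[[0,0,-0.073],[0,0,-0.073],[0,0,-0.073],[0,0,-0.073],[0,0,-0.073]]' --grip '[1,1,1,1,1]'

```text
time: 2.45
ee_pos: [0.5558, -0.0266, 0.2534]
tcp_rot: [180.0, 0.0, 77.9]
wrist_force: [0.9, -0.7, -0.0]
opening: 0.0856
grasp_force: 0.0
```

Request:
move_arm --offset '[[3.9,2.0,0],[3.7,2.2,0],[3.5,2.5,0],[0,0,0]]' --twist '[[0,0,-0.073],[0,0,-0.073],[0,0,-0.073],[0,0,0]]' --grip '[1,1,1,1]'

```text
time: 2.85
ee_pos: [0.6391, 0.076, 0.2505]
tcp_rot: [-179.9, -0.0, 90.6]
wrist_force: [0.4, -0.5, -1.3]
opening: 0.0855
grasp_force: 0.0
```

```bash
python3 -c "
from h import *
plan([(637,75,255,90),(637,75,148,90),(637,75,210,90),(582,305,180,90),(582,305,118,90)])
o=bot.get_obs();c=viewer.camera('wrist');save(c,'w1.png')
print([(np.round(r['position']).tolist(),round(r['p'],2),np.round(atz(c,[r['position']],.05,o)*1000).tolist()) for r in finder.pinpoint(c,'jar1')])
P=cloud(c,o);z=P[...,2]
from scene import rect
[print(r) for r in rect((z>.16)&(z<.185),P)]
"
```

```text
at [639.1  76.  250.5] [-179.9   -0.    90.6] F [ 0.4 -0.5 -1.3] open 85.5 g 0.0 t 2.9
(637, 75, 255, 90) 1 rows twist [-0.003, 0.0, 0.01] offset [[-0.1, -0.21, -0.45]]
(637, 75, 148, 90) 3 rows twist [0.0, 0.0, 0.0] offset [[0.0, 0.0, 3.57], [0.0, 0.0, 3.56], [-0.01, -0.01, 3.57]]
(637, 75, 210, 90) 2 rows twist [0.0, 0.0, 0.0] offset [[0.0, 0.0, -3.1], [0.01, 0.01, -3.1]]
(582, 305, 180, 90) 6 rows twist [0.0, 0.0, 0.0] offset [[3.83, -0.92, 0.5], [3.83, -0.92, 0.5], [3.84, -0.91, 0.5], [3.83, -0.92, 0.51], [3.83, -0.92, 0.5], [3.83, -0.92, 0.5]]
(582, 305, 118, 90) 2 rows twist [0.0, 0.0, 0.0] offset [[0.0, 0.0, 3.1], [0.0, 0.0, 3.1]]
[([278.0, 195.0], 0.93, [[641.0, 72.0, 50.0]]), ([13.0, 239.0], 0.62, [[390.0, 27.0, 50.0]]), ([22.0, 316.0], 0.61, [[384.0, -56.0, 50.0]])]
(np.int32(6469), [640.8, 75.0, 53.2, 53.4, 78.2], [641.0, 77.0, 175.0], [279.0, 236.0])
(np.int32(5410), [639.1, 1.7, 53.0, 53.7, 35.3], [639.0, 6.0, 174.0], [275.0, 341.0])
(np.int32(82), [499.0, -55.5, 14.9, 5.7, 17.6], [500.0, -55.0, 174.0], [69.0, 417.0])
```

Request:
move_arm --offset '[[0,0.1,3.4],[0,0,3.4],[0,0,3.4],[0,0,0],[0,0,0]]' --twist '[[0,0,0],[0,0,0],[0,0,0],[0,0,0],[0,0,0]]' --grip '[1,1,1,0.5,0.4]' --force 40

```text
time: 3.45
ee_pos: [0.6377, 0.0713, 0.1526]
tcp_rot: [180.0, 0.0, 90.1]
wrist_force: [1.9, -0.9, 1.4]
opening: 0.0592
grasp_force: 0.8
```

Request:
move_arm --offset '[[0,0,0],[0,0,0],[0,0,0]]' --twist '[[0,0,0],[0,0,0],[0,0,0]]' --grip '[0.4,0.4,0.4]'

```text
time: 3.75
ee_pos: [0.6389, 0.0722, 0.1537]
tcp_rot: [179.8, -0.0, 90.2]
wrist_force: [-0.8, 0.2, 5.8]
opening: 0.0534
grasp_force: 44.3
```

```bash
python3 -c "
from h import *
plan([(639,72,215,90),(582,305,185,90),(582,305,124,90)])
"
```

```text
at [638.9  72.2 153.7] [179.8  -0.   90.2] F [-0.8  0.2  5.8] open 53.4 g 44.3 t 3.8
(639, 72, 215, 90) 2 rows twist [0.002, 0.0, 0.002] offset [[-0.01, 0.02, -3.06], [-0.01, 0.0, -3.07]]
(582, 305, 185, 90) 6 rows twist [0.0, 0.0, 0.0] offset [[3.88, -0.95, 0.5], [3.89, -0.95, 0.5], [3.88, -0.95, 0.5], [3.88, -0.95, 0.51], [3.89, -0.95, 0.5], [3.88, -0.95, 0.5]]
(582, 305, 124, 90) 2 rows twist [0.0, 0.0, 0.0] offset [[0.0, 0.0, 3.05], [0.0, 0.01, 3.05]]
```

Request:
move_arm --offset '[[0,0,-3],[0,0,-3],[3.9,-0.9,0.4],[3.9,-1,0.5],[3.9,-0.9,0.5]]' --twist '[[0,0,0],[0,0,0],[0,0,0],[0,0,0],[0,0,0]]' --grip '[0.4,0.4,0.4,0.4,0.4]'

```text
time: 4.25
ee_pos: [0.6094, 0.1902, 0.1979]
tcp_rot: [179.9, -0.0, 90.2]
wrist_force: [1.2, -0.3, -2.2]
opening: 0.0535
grasp_force: 42.9
```

Request:
move_arm --offset '[[3.9,-1,0.5],[3.9,-0.9,0.5],[3.9,-1,0.5],[0,0,2.5],[0,0,0]]' --twist '[[0,0,0],[0,0,0],[0,0,0],[0,0,0],[0,0,0]]' --grip '[0.4,0.4,0.4,0.4,0.4]'

```text
time: 4.75
ee_pos: [0.5786, 0.3067, 0.1542]
tcp_rot: [-179.8, 0.1, 90.4]
wrist_force: [0.6, -1.8, -3.8]
opening: 0.053
grasp_force: 42.9
```

Request:
move_arm --offset '[[0,0,1.4],[0,0,1.2],[0,0,0],[0,0,0]]' --twist '[[0,0,0],[0,0,0],[0,0,0],[0,0,0]]' --grip '[0.4,0.4,0.4,0.4]'

```text
time: 5.15
ee_pos: [0.5803, 0.3053, 0.1314]
tcp_rot: [-180.0, 0.0, 90.2]
wrist_force: [0.1, -0.6, -2.5]
opening: 0.0532
grasp_force: 43.1
```

Request:
move_arm --offset '[[0,0,0.4],[0,0,0.3],[0,0,0.1],[0,0,0]]' --twist '[[0,0,0],[0,0,0],[0,0,0],[0,0,0]]' --grip '[0.4,0.4,0.4,0.4]'

```text
time: 5.55
ee_pos: [0.5801, 0.306, 0.1231]
tcp_rot: [-180.0, 0.0, 90.2]
wrist_force: [-0.8, -0.0, -2.5]
opening: 0.0533
grasp_force: 43.1
```

Request:
move_arm --offset '[[0,0,0.1],[0,0,0],[0,0,0],[0,0,0],[0,0,0]]' --twist '[[0,0,0],[0,0,0],[0,0,0],[0,0,0],[0,0,0]]' --grip '[0.4,0.4,0.7,0.9,1]'

```text
time: 6.05
ee_pos: [0.5803, 0.3061, 0.1227]
tcp_rot: [180.0, -0.0, 90.2]
wrist_force: [0.4, -0.4, 0.1]
opening: 0.0842
grasp_force: 0.0
```

Request:
move_arm --offset '[[0,0,0],[0,0,-3],[0,0,-4],[0,0,-4],[0,0,0]]' --twist '[[0,0,0],[0,0,0],[0,0,0],[0,0,0],[0,0,0]]' --grip '[1,1,1,1,1]'

```text
time: 6.55
ee_pos: [0.5814, 0.3066, 0.239]
tcp_rot: [179.5, -0.2, 90.2]
wrist_force: [0.4, 0.8, 0.2]
opening: 0.0855
grasp_force: 0.0
```

```bash
python3 -c "
from h import *
plan([(640,2,240,90),(640,2,152,90),(640,2,215,90),(482,316,185,90),(482,316,133,90)])
c=viewer.camera('top');P=cloud(c);z=P[...,2]
from scene import rect
[print(r) for r in rect((z>.13)&(z<.155)&(P[...,0]>.35)&(P[...,1]>.2),P)]
"
```

```text
at [581.4 306.6 239. ] [179.5  -0.2  90.2] F [0.4 0.8 0.2] open 85.5 g 0.0 t 6.5
(640, 2, 240, 90) 7 rows twist [0.001, -0.001, 0.001] offset [[-4.36, 0.82, -0.03], [-4.35, 0.82, -0.02], [-4.35, 0.83, -0.02], [-4.36, 0.84, -0.01], [-4.35, 0.83, -0.01], [-4.35, 0.84, -0.01], [-4.35, 0.85, -0.01]]
(640, 2, 152, 90) 2 rows twist [0.001, 0.001, -0.002] offset [[0.01, 0.0, 4.4], [0.01, 0.0, 4.4]]
(640, 2, 215, 90) 2 rows twist [0.0, 0.0, 0.0] offset [[0.0, -0.01, -3.15], [0.0, 0.0, -3.15]]
(482, 316, 185, 90) 8 rows twist [0.0, 0.0, 0.0] offset [[3.93, -1.97, 0.37], [3.92, -1.97, 0.38], [3.93, -1.97, 0.37], [3.93, -1.97, 0.38], [3.92, -1.98, 0.37], [3.93, -1.97, 0.37], [3.93, -1.97, 0.38], [3.92, -1.97, 0.37]]
(482, 316, 133, 90) 2 rows twist [0.0, 0.0, 0.0] offset [[0.0, 0.0, 2.6], [0.01, 0.01, 2.6]]
(np.int32(395), [581.6, 303.6, 50.7, 42.9, 4.3], [581.0, 304.0, 142.0], [170.0, 187.0])
(np.int32(170), [582.9, 599.4, 18.7, 54.8, 5.9], [584.0, 593.0, 144.0], [41.0, 184.0])
(np.int32(57), [449.8, 636.2, 29.2, 10.1, 66.4], [450.0, 641.0, 141.0], [19.0, 244.0])
```

Request:
move_arm --offset '[[-4.4,0.8,0],[-4.4,0.8,0],[-4.4,0.8,0],[-4.3,0.8,0],[-4.3,0.8,0]]' --twist '[[0,0,0],[0,0,0],[0,0,0],[0,0,0],[0,0,0]]' --grip '[1,1,1,1,1]'

```text
time: 7.1
ee_pos: [0.6208, 0.0864, 0.2311]
tcp_rot: [-179.9, 0.0, 90.2]
wrist_force: [0.8, -0.4, -0.6]
opening: 0.0853
grasp_force: 0.0
```

Request:
move_arm --offset '[[-4.4,0.8,0],[-4.3,0.9,0],[0,0,0],[0,0,0]]' --twist '[[0,0,0],[0,0,0],[0,0,0],[0,0,0]]' --grip '[1,1,1,1]'

```text
time: 7.5
ee_pos: [0.6382, 0.0003, 0.231]
tcp_rot: [-179.9, -0.0, 90.1]
wrist_force: [-1.0, 0.6, -0.8]
opening: 0.0854
grasp_force: 0.0
```

Down 7.8 cm to 153, grip, lift.

Request:
move_arm --offset '[[0.1,0.1,4],[0.1,0,3.8],[0,0,0],[0,0,0],[0,0,0]]' --twist '[[0,0,0],[0,0,0],[0,0,0],[0,0,0],[0,0,0]]' --grip '[1,1,0.8,0.4,0.4]'

```text
time: 8.0
ee_pos: [0.6401, 0.0039, 0.1568]
tcp_rot: [179.8, -0.0, 90.3]
wrist_force: [0.1, -0.5, -2.3]
opening: 0.0531
grasp_force: 42.3
```

Request:
move_arm --offset '[[0,0,0],[0,0,0],[0,0,0],[0,0,0]]' --twist '[[0,0,0],[0,0,0],[0,0,0],[0,0,0]]' --grip '[0.4,0.4,0.4,0.4]'

```text
time: 8.4
ee_pos: [0.64, 0.0033, 0.156]
tcp_rot: [179.8, -0.0, 90.2]
wrist_force: [0.9, 0.9, 5.9]
opening: 0.0531
grasp_force: 43.0
```

```bash
python3 -c "
from h import *
plan([(640,2,215,90),(482,316,185,90),(482,316,133,90)])
"
```

```text
at [640.    3.3 156. ] [179.8  -0.   90.2] F [0.9 0.9 5.9] open 53.1 g 43.0 t 8.4
(640, 2, 215, 90) 2 rows twist [0.001, 0.0, 0.002] offset [[-0.07, 0.01, -2.95], [-0.06, 0.0, -2.95]]
(482, 316, 185, 90) 8 rows twist [0.0, 0.0, 0.0] offset [[3.92, -1.98, 0.37], [3.93, -1.97, 0.38], [3.92, -1.98, 0.37], [3.93, -1.97, 0.38], [3.92, -1.98, 0.37], [3.93, -1.97, 0.38], [3.92, -1.98, 0.37], [3.93, -1.97, 0.38]]
(482, 316, 133, 90) 2 rows twist [0.0, 0.0, 0.0] offset [[0.0, 0.0, 2.6], [0.0, -0.01, 2.6]]
```

Request:
move_arm --offset '[[0,0,-3],[0,-1,-3],[3.9,-2.5,0.3],[4,-2.5,0.4],[4,-2.5,0.4]]' --twist '[[0,0,0],[0,0,0],[0,0,0],[0,0,0],[0,0,0]]' --grip '[0.4,0.4,0.4,0.4,0.4]'

```text
time: 8.9
ee_pos: [0.553, 0.1226, 0.2033]
tcp_rot: [180.0, -0.0, 90.2]
wrist_force: [0.2, 1.5, -1.6]
opening: 0.053
grasp_force: 43.9
```

Request:
move_arm --offset '[[3.9,-2.5,0.4],[3.9,-2.5,0.4],[3.9,-2.2,0.4],[3.9,0,0.4],[3.9,0,0.4]]' --twist '[[0,0,0],[0,0,0],[0,0,0],[0,0,0],[0,0,0]]' --grip '[0.4,0.4,0.4,0.4,0.4]'

```text
time: 9.4
ee_pos: [0.4803, 0.3182, 0.1837]
tcp_rot: [180.0, -0.0, 90.3]
wrist_force: [2.3, 0.2, -2.5]
opening: 0.0527
grasp_force: 44.2
```

Request:
move_arm --offset '[[0,0,2],[0,0,2],[0,0,0.8],[0,0,0],[0,0,0]]' --twist '[[0,0,0],[0,0,0],[0,0,0],[0,0,0],[0,0,0]]' --grip '[0.4,0.4,0.4,0.4,0.4]'

```text
time: 9.9
ee_pos: [0.4814, 0.3164, 0.1361]
tcp_rot: [180.0, -0.0, 90.2]
wrist_force: [-0.1, -0.2, -1.7]
opening: 0.0533
grasp_force: 44.3
```

Target 124.5 → 1.15 cm further; then release and rise.

Request:
move_arm --offset '[[0,0,0.5],[0,0,0.4],[0,0,0.2],[0,0,0],[0,0,0]]' --twist '[[0,0,0],[0,0,0],[0,0,0],[0,0,0],[0,0,0]]' --grip '[0.4,0.4,0.4,0.4,0.4]'

```text
time: 10.4
ee_pos: [0.4811, 0.3166, 0.1244]
tcp_rot: [180.0, -0.0, 90.2]
wrist_force: [0.8, 0.2, -3.0]
opening: 0.0531
grasp_force: 44.4
```

Request:
move_arm --offset '[[0,0,0.1],[0,0,0],[0,0,0],[0,0,0],[0,0,0]]' --twist '[[0,0,0],[0,0,0],[0,0,0],[0,0,0],[0,0,0]]' --grip '[0.4,0.5,0.7,0.9,1]'

```text
time: 10.9
ee_pos: [0.4812, 0.3166, 0.1233]
tcp_rot: [180.0, -0.0, 90.2]
wrist_force: [-0.0, -0.0, -0.1]
opening: 0.0849
grasp_force: 0.0
```

Request:
move_arm --offset '[[0,0,0],[0,0,-3],[0,0,-4],[0,0,-4],[0,0,0]]' --twist '[[0,0,0],[0,0,0],[0,0,0],[0,0,0],[0,0,0]]' --grip '[1,1,1,1,1]'

```text
time: 11.4
ee_pos: [0.4824, 0.3174, 0.2393]
tcp_rot: [179.6, -0.3, 90.2]
wrist_force: [0.5, 0.1, -0.1]
opening: 0.0853
grasp_force: 0.0
```

```bash
python3 -c "
from h import *
plan([(485,-65,240,90),(485,-65,153,90),(484,-65,215,90),(384,327,185,90),(384,327,133,90)])
"
```

```text
at [482.4 317.4 239.3] [179.6  -0.3  90.2] F [ 0.5  0.1 -0.1] open 85.3 g 0.0 t 11.4
(485, -65, 240, 90) 9 rows twist [0.001, -0.001, 0.0] offset [[-4.25, 0.01, -0.03], [-4.25, 0.01, -0.02], [-4.25, 0.02, -0.02], [-4.25, 0.01, -0.01], [-4.24, 0.01, -0.01], [-4.25, 0.01, 0.0], [-4.25, 0.02, -0.01], [-4.25, 0.01, 0.01], [-4.25, 0.01, 0.01]]
(485, -65, 153, 90) 2 rows twist [-0.001, 0.002, 0.002] offset [[0.02, 0.01, 4.35], [0.01, 0.0, 4.35]]
(484, -65, 215, 90) 2 rows twist [0.0, 0.0, 0.0] offset [[0.0, -0.05, -3.1], [0.0, -0.05, -3.1]]
(384, 327, 185, 90) 10 rows twist [0.0, 0.0, 0.0] offset [[3.92, -1.0, 0.3], [3.92, -1.0, 0.3], [3.92, -1.0, 0.29], [3.92, -1.0, 0.3], [3.92, -1.0, 0.3], [3.92, -1.0, 0.3], [3.92, -1.0, 0.29], [3.92, -1.0, 0.3], [3.92, -1.0, 0.3], [3.92, -1.0, 0.3]]
(384, 327, 133, 90) 2 rows twist [0.0, 0.0, 0.0] offset [[0.0, 0.0, 2.6], [0.0, 0.0, 2.6]]
```

Request:
move_arm --offset '[[-4.2,0,0],[-4.2,0,0],[-4.2,0.1,0],[-4.2,0,0],[-4.2,0.1,0]]' --twist '[[0,0,0],[0,0,0],[0,0,0],[0,0,0],[0,0,0]]' --grip '[1,1,1,1,1]'

```text
time: 11.9
ee_pos: [0.4836, 0.1051, 0.2329]
tcp_rot: [-180.0, 0.0, 90.2]
wrist_force: [0.6, -0.3, -0.3]
opening: 0.0851
grasp_force: 0.0
```

Request:
move_arm --offset '[[-4.3,0,0],[-4.3,0.1,0],[-4.3,0,0],[-4.3,0.1,0],[0,0,0]]' --twist '[[0,0,0],[0,0,0],[0,0,0],[0,0,0],[0,0,0]]' --grip '[1,1,1,1,1]'

```text
time: 12.4
ee_pos: [0.4863, -0.0694, 0.2328]
tcp_rot: [-180.0, 0.1, 89.9]
wrist_force: [0.8, 1.0, 0.1]
opening: 0.0863
grasp_force: 0.0
```

```bash
python3 -c "
from h import *
plan([(485,-65,154,90)])
o=bot.get_obs();c=viewer.camera('wrist');P=cloud(c,o);z=P[...,2]
from scene import rect
[print(r) for r in rect((z>.16)&(z<.185),P)]
"
```

```text
at [486.3 -69.4 232.8] [-1.80e+02  1.00e-01  8.99e+01] F [0.8 1.  0.1] open 86.3 g 0.0 t 12.4
(485, -65, 154, 90) 2 rows twist [0.0, 0.0, 0.0] offset [[0.22, -0.07, 3.94], [0.23, -0.06, 3.94]]
(np.int32(7740), [483.8, -65.2, 52.9, 53.2, 38.3], [484.0, -63.0, 175.0], [271.0, 238.0])
```

Request:
move_arm --offset '[[0.1,-0.1,4],[0.1,-0.1,3.8],[0,0,0],[0,0,0],[0,0,0]]' --twist '[[0,0,0],[0,0,0],[0,0,0],[0,0,0],[0,0,0]]' --grip '[1,1,0.8,0.4,0.4]'

```text
time: 12.95
ee_pos: [0.4855, -0.063, 0.1575]
tcp_rot: [179.9, 0.0, 90.3]
wrist_force: [-0.3, -0.3, -3.3]
opening: 0.0533
grasp_force: 42.5
```

Request:
move_arm --offset '[[0,0,0],[0,0,0],[0,0,0],[0,0,0]]' --twist '[[0,0,0],[0,0,0],[0,0,0],[0,0,0]]' --grip '[0.4,0.4,0.4,0.4]'

```text
time: 13.35
ee_pos: [0.4854, -0.0633, 0.1569]
tcp_rot: [179.8, -0.0, 90.2]
wrist_force: [-0.7, 0.7, 7.0]
opening: 0.0532
grasp_force: 43.1
```

```bash
python3 -c "
from h import *
plan([(484,-65,215,90),(384,327,185,90),(384,327,133,90)])
"
```

```text
at [485.4 -63.3 156.9] [179.8  -0.   90.2] F [-0.7  0.7  7. ] open 53.2 g 43.1 t 13.3
(484, -65, 215, 90) 2 rows twist [0.001, 0.0, 0.002] offset [[-0.08, -0.06, -2.9], [-0.09, -0.07, -2.91]]
(384, 327, 185, 90) 10 rows twist [0.0, 0.0, 0.0] offset [[3.92, -1.0, 0.3], [3.92, -1.0, 0.3], [3.92, -1.0, 0.3], [3.92, -1.0, 0.3], [3.92, -1.0, 0.3], [3.92, -1.0, 0.3], [3.92, -1.0, 0.3], [3.92, -1.0, 0.3], [3.93, -1.0, 0.3], [3.92, -1.0, 0.3]]
(384, 327, 133, 90) 2 rows twist [0.0, 0.0, 0.0] offset [[0.0, 0.0, 2.6], [0.0, 0.0, 2.6]]
```

Request:
move_arm --offset '[[0,0,-3],[0,0,-3],[3.9,-1,0.3],[3.9,-1,0.3],[3.9,-1,0.3]]' --twist '[[0,0,0],[0,0,0],[0,0,0],[0,0,0],[0,0,0]]' --grip '[0.4,0.4,0.4,0.4,0.4]'

```text
time: 13.85
ee_pos: [0.4538, 0.0544, 0.2065]
tcp_rot: [180.0, -0.0, 90.2]
wrist_force: [0.3, 1.1, -3.4]
opening: 0.0532
grasp_force: 44.3
```

Request:
move_arm --offset '[[3.9,-1,0.3],[3.9,-1.1,0.3],[3.9,-1.1,0.3],[3.9,-1.1,0.3],[3.9,-1.1,0.3]]' --twist '[[0,0,0],[0,0,0],[0,0,0],[0,0,0],[0,0,0]]' --grip '[0.4,0.4,0.4,0.4,0.4]'

```text
time: 14.35
ee_pos: [0.3987, 0.2498, 0.1914]
tcp_rot: [180.0, -0.0, 90.2]
wrist_force: [0.8, 0.8, -3.7]
opening: 0.0534
grasp_force: 44.3
```

Request:
move_arm --offset '[[3.9,-0.9,0.3],[3.9,-0.9,0.3],[0,0,2.5],[0,0,2.5],[0,0,0]]' --twist '[[0,0,0],[0,0,0],[0,0,0],[0,0,0],[0,0,0]]' --grip '[0.4,0.4,0.4,0.4,0.4]'

```text
time: 14.85
ee_pos: [0.3796, 0.3254, 0.132]
tcp_rot: [-179.8, 0.2, 90.3]
wrist_force: [0.1, 0.3, -4.3]
opening: 0.0534
grasp_force: 43.9
```

Request:
move_arm --offset '[[0,0,0],[0,0,0]]' --twist '[[0,0,0],[0,0,0]]' --grip '[0.4,0.4]'

```text
time: 15.05
ee_pos: [0.3817, 0.3264, 0.1369]
tcp_rot: [179.9, -0.1, 90.2]
wrist_force: [1.3, -0.2, -4.0]
opening: 0.0531
grasp_force: 44.0
```

Request:
move_arm --offset '[[0,0,0.5],[0,0,0.4],[0,0,0.2],[0,0,0],[0,0,0]]' --twist '[[0,0,0],[0,0,0],[0,0,0],[0,0,0],[0,0,0]]' --grip '[0.4,0.4,0.4,0.4,0.4]'

```text
time: 15.55
ee_pos: [0.3813, 0.3264, 0.125]
tcp_rot: [180.0, -0.0, 90.2]
wrist_force: [-1.4, -0.1, 4.5]
opening: 0.0531
grasp_force: 44.8
```

Request:
move_arm --offset '[[0,0,0.1],[0,0,0],[0,0,0],[0,0,0],[0,0,0]]' --twist '[[0,0,0],[0,0,0],[0,0,0],[0,0,0],[0,0,0]]' --grip '[0.4,0.5,0.7,0.9,1]'

```text
time: 16.05
ee_pos: [0.3811, 0.3261, 0.1231]
tcp_rot: [-180.0, 0.0, 90.2]
wrist_force: [-0.5, -0.4, 0.0]
opening: 0.0845
grasp_force: 0.0
```

Request:
move_arm --offset '[[0,0,0],[0,0,-3],[0,0,-4],[0,0,-4],[0,0,0]]' --twist '[[0,0,0],[0,0,0],[0,0,0],[0,0,0],[0,0,0]]' --grip '[1,1,1,1,1]'

```text
time: 16.55
ee_pos: [0.3822, 0.3272, 0.2387]
tcp_rot: [179.7, -0.3, 90.2]
wrist_force: [-0.2, 0.6, -0.2]
opening: 0.0854
grasp_force: 0.0
```

```bash
python3 -c "
from h import *
plan([(480,150,240,60),(500,-180,240,0),(492,-317,240,-4)])
c=viewer.camera('top');P=cloud(c);z=P[...,2]
save(c,'top1.png')
from scene import rect
[print(r) for r in rect((z>.13)&(z<.155)&(P[...,0]>.3)&(P[...,1]>.2)&(P[...,1]<.4),P)]
"
```

```text
at [382.2 327.2 238.7] [179.7  -0.3  90.2] F [-0.2  0.6 -0.2] open 85.4 g 0.0 t 16.6
(480, 150, 240, 60) 5 rows twist [0.001, -0.001, 0.106] offset [[-3.55, 1.94, -0.03], [-3.33, 2.31, -0.03], [-3.06, 2.64, -0.03], [-2.76, 2.96, -0.03], [-2.44, 3.23, -0.03]]
(500, -180, 240, 0) 8 rows twist [0.0, 0.0, 0.131] offset [[-3.44, 2.29, -0.01], [-3.12, 2.71, 0.0], [-2.73, 3.1, -0.01], [-2.3, 3.44, 0.0], [-1.84, 3.7, -0.01], [-1.34, 3.91, -0.01], [-0.81, 4.05, 0.0], [-0.28, 4.12, -0.01]]
(492, -317, 240, -4) 4 rows twist [0.0, 0.0, 0.017] offset [[-0.19, 3.43, 0.0], [-0.13, 3.43, -0.01], [-0.07, 3.43, 0.0], [-0.01, 3.43, -0.01]]
(np.int32(475), [581.3, 307.5, 50.8, 51.4, 3.6], [581.0, 307.0, 142.0], [168.0, 187.0])
(np.int32(497), [481.1, 312.0, 51.8, 51.8, 47.0], [481.0, 311.0, 142.0], [164.0, 234.0])
(np.int32(468), [380.9, 319.3, 51.3, 46.7, 7.7], [381.0, 320.0, 142.0], [158.0, 281.0])
```

Request:
move_arm --offset '[[-3.5,1.9,0],[-3.3,2.3,0],[-3.1,2.6,0],[-2.8,3,0],[-2.4,3.2,0]]' --twist '[[0,0,0.106],[0,0,0.106],[0,0,0.106],[0,0,0.106],[0,0,0.106]]' --grip '[1,1,1,1,1]'

```text
time: 17.1
ee_pos: [0.4783, 0.1479, 0.232]
tcp_rot: [-179.9, 0.1, 59.6]
wrist_force: [0.4, 0.3, -0.2]
opening: 0.0852
grasp_force: 0.0
```

Request:
move_arm --offset '[[-3.4,2.3,0],[-3.1,2.7,0],[-2.7,3.1,0],[-2.3,3.4,0],[-1.8,3.7,0]]' --twist '[[0,0,0.131],[0,0,0.131],[0,0,0.131],[0,0,0.131],[0,0,0.131]]' --grip '[1,1,1,1,1]'

```text
time: 17.6
ee_pos: [0.4907, -0.0571, 0.232]
tcp_rot: [-180.0, 0.1, 22.0]
wrist_force: [1.0, -0.0, 0.1]
opening: 0.0852
grasp_force: 0.0
```

Request:
move_arm --offset '[[-1.3,3.9,0],[-0.8,4,0],[-0.3,4.1,0],[-0.2,3.4,0],[-0.1,3.4,0]]' --twist '[[0,0,0.131],[0,0,0.131],[0,0,0.131],[0,0,0.017],[0,0,0.017]]' --grip '[1,1,1,1,1]'

```text
time: 18.1
ee_pos: [0.4943, -0.2478, 0.2317]
tcp_rot: [-179.9, 0.1, -2.2]
wrist_force: [-0.4, 1.5, -1.0]
opening: 0.0853
grasp_force: 0.0
```

Request:
move_arm --offset '[[-0.1,3.4,0],[0,3.4,0],[0,0,0],[0,0,0]]' --twist '[[0,0,0.017],[0,0,0.017],[0,0,0],[0,0,0]]' --grip '[1,1,1,1]'

```text
time: 18.5
ee_pos: [0.4903, -0.3145, 0.2317]
tcp_rot: [-179.9, 0.1, -4.2]
wrist_force: [0.8, -0.8, -0.2]
opening: 0.0855
grasp_force: 0.0
```

```bash
python3 -c "
from h import *
o=bot.get_obs();c=viewer.camera('wrist');P=cloud(c,o);z=P[...,2];save(c,'w2.png')
from scene import rect
[print(r) for r in rect((z>.085)&(z<.11),P)]
[print(r) for r in rect((z>.04)&(z<.11)&(P[...,1]<-.22),P)]
[print(r) for r in rect((z>-.01)&(z<.12)&(P[...,1]<-.22)&(c['color'].max(2)<55),P)]
plan([(492,-317,240,-4)])
"
```

```text
(np.int32(3721), [491.5, -317.0, 24.0, 88.9, 85.7], [495.0, -317.0, 96.0], [279.0, 201.0])
(np.int32(505), [362.1, -211.8, 31.7, 6.5, 12.9], [368.0, -212.0, 97.0], [164.0, 358.0])
(np.int32(723), [603.6, -535.3, 47.7, 3.0, 29.3], [611.0, -531.0, 47.0], [551.0, 19.0])
(np.int32(5777), [491.3, -316.9, 30.0, 147.8, 85.8], [508.0, -317.0, 96.0], [278.0, 184.0])
(np.int32(4172), [586.5, -544.5, 110.7, 3.6, 28.7], [598.0, -538.0, 23.0], [538.0, 44.0])
(np.int32(563), [562.4, -292.7, 25.9, 25.7, 77.0], [565.0, -295.0, 6.0], [249.0, 106.0])
(np.int32(480), [537.8, -344.8, 14.1, 41.4, 83.6], [541.0, -343.0, 6.0], [303.0, 128.0])
(np.int32(7085), [409.9, -311.4, 106.4, 133.8, 87.1], [388.0, -332.0, 6.0], [290.0, 271.0])
(np.int32(755), [459.1, -272.9, 25.2, 53.8, 44.2], [461.0, -273.0, 6.0], [239.0, 216.0])
at [ 490.6 -313.8  232.2] [-1.799e+02  1.000e-01 -4.100e+00] F [ 0.8 -0.  -0. ] open 85.0 g 0.0 t 18.6
(492, -317, 240, -4) 1 rows twist [-0.001, 0.002, -0.002] offset [[0.16, 0.31, -0.78]]
```

View pics/w2.png

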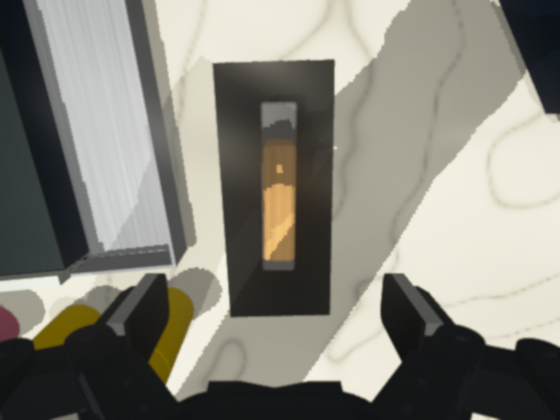

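View pics/top1.png

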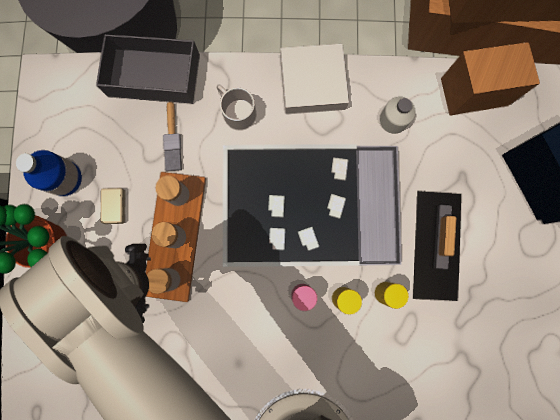

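Request:
move_arm --offset '[[0.1,0.2,4],[0,0,4],[0,0,4],[0,0,3.2],[0,0,0]]' --twist '[[0,0,0],[0,0,0],[0,0,0],[0,0,0],[0,0,0]]' --grip '[1,1,1,1,1]' --force 60

```text
time: 19.05
ee_pos: [0.4896, -0.3135, 0.0765]
tcp_rot: [-179.8, 0.4, -4.0]
wrist_force: [-1.4, 0.8, -0.0]
opening: 0.0857
grasp_force: 0.0
```

Request:
move_arm --offset '[[0,0,0],[0,0,0],[0,0,0],[0,0,0],[0,0,0]]' --twist '[[0,0,0],[0,0,0],[0,0,0],[0,0,0],[0,0,0]]' --grip '[0.6,0.3,0.15,0.15,0.15]'

```text
time: 19.55
ee_pos: [0.4923, -0.3165, 0.0823]
tcp_rot: [180.0, -0.1, -4.1]
wrist_force: [0.4, -1.3, 1.5]
opening: 0.0235
grasp_force: 61.5
```

Request:
move_arm --offset '[[0,0,0],[0,0,0],[0,0,0],[0,0,0],[0,0,0]]' --twist '[[0,0,0],[0,0,0],[0,0,0],[0,0,0],[0,0,0]]' --grip '[0.1,0.1,0.1,0.1,0.1]'

```text
time: 20.05
ee_pos: [0.4918, -0.3163, 0.0814]
tcp_rot: [180.0, -0.0, -4.1]
wrist_force: [1.2, -0.7, 2.4]
opening: 0.0231
grasp_force: 61.6
```

```bash
python3 -c "
from h import *
plan([(492,-316,195,-4),(597,144,195,1.6),(597,144,140,1.6)],step=4)
"
```

```text
at [ 491.8 -316.3   81.4] [180.   -0.   -4.1] F [ 1.2 -0.7  2.4] open 23.1 g 61.6 t 20.1
(492, -316, 195, -4) 3 rows twist [0.0, 0.0, 0.0] offset [[0.01, -0.01, -3.79], [0.0, -0.01, -3.78], [0.01, -0.01, -3.79]]
(597, 144, 195, 1.6) 12 rows twist [0.0, 0.0, -0.008] offset [[0.6, -3.89, 0.0], [0.63, -3.88, 0.0], [0.66, -3.87, 0.0], [0.69, -3.87, 0.0], [0.73, -3.87, 0.0], [0.75, -3.86, 0.0], [0.79, -3.85, 0.0], [0.81, -3.85, 0.0], [0.85, -3.83, 0.0], [0.88, -3.84, -0.01], [0.91, -3.82, 0.0], [0.94, -3.82, 0.0]]
(597, 144, 140, 1.6) 2 rows twist [0.0, 0.0, -0.002] offset [[0.0, 0.0, 2.75], [-0.01, 0.0, 2.75]]
```

Request:
move_arm --offset '[[0,0,-2],[0,0,-3],[0,0,-3.2],[0,0,-3.2],[0.6,-3.9,0]]' --twist '[[0,0,0],[0,0,0],[0,0,0],[0,0,0],[0,0,-0.008]]' --grip '[0.1,0.1,0.1,0.1,0.1]'

```text
time: 20.55
ee_pos: [0.5006, -0.2805, 0.1989]
tcp_rot: [179.8, -0.2, -3.8]
wrist_force: [0.4, 1.1, -1.7]
opening: 0.0234
grasp_force: 61.2
```

Request:
move_arm --offset '[[0.6,-3.9,0],[0.7,-3.9,0],[0.7,-3.9,0],[0.7,-3.9,0],[0.8,-3.9,0]]' --twist '[[0,0,-0.008],[0,0,-0.008],[0,0,-0.008],[0,0,-0.008],[0,0,-0.008]]' --grip '[0.1,0.1,0.1,0.1,0.1]'

```text
time: 21.05
ee_pos: [0.5439, -0.0829, 0.1944]
tcp_rot: [-180.0, 0.1, -1.3]
wrist_force: [1.2, -0.9, -1.5]
opening: 0.0233
grasp_force: 61.2
```

Request:
move_arm --offset '[[0.8,-3.8,0],[0.8,-3.8,0],[0.8,-3.8,0],[0.9,-3.8,0],[0.9,-3.8,0]]' --twist '[[0,0,-0.008],[0,0,-0.008],[0,0,-0.008],[0,0,-0.008],[0,0,-0.008]]' --grip '[0.1,0.1,0.1,0.1,0.1]'

```text
time: 21.55
ee_pos: [0.5873, 0.0619, 0.1953]
tcp_rot: [-178.1, 0.2, 5.2]
wrist_force: [0.7, -0.3, -1.6]
opening: 0.0235
grasp_force: 61.1
```

Request:
move_arm --offset '[[0.9,-3.8,0],[0,0,0],[0,0,2.5],[0,0,2],[0,0,0]]' --twist '[[0,0,-0.008],[0,0,0],[0,0,0],[0,0,0],[0,0,0]]' --grip '[0.1,0.1,0.1,0.1,0.1]'

```text
time: 22.05
ee_pos: [0.5932, 0.0848, 0.1491]
tcp_rot: [-177.4, 0.4, 7.1]
wrist_force: [0.6, -0.1, -1.8]
opening: 0.0234
grasp_force: 61.0
```

```bash
python3 -c "
from h import *
plan([(597,144,130,1.6)],step=4)
c=viewer.camera('side');save(c,'side1.png')
"
```

```text
at [593.2  84.8 149.1] [-177.4    0.4    7.1] F [ 0.6 -0.1 -1.8] open 23.4 g 61.0 t 22.1
(597, 144, 130, 1.6) 2 rows twist [-0.022, 0.004, 0.048] offset [[0.56, -2.87, 1.08], [0.42, -2.92, 1.02]]
```

View pics/side1.png

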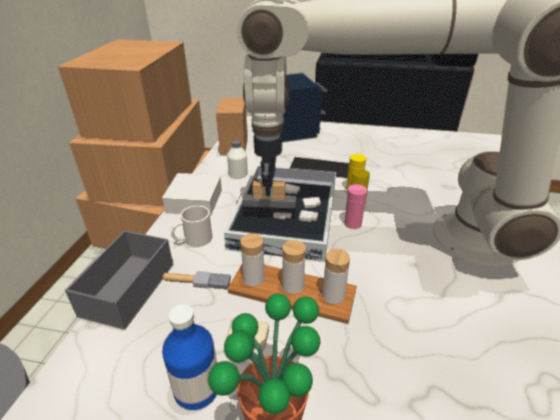

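```bash
python3 -c "
from h import *
o=bot.get_obs();print(np.round(o['q'],1),np.round(o['qd'],1))
"
```

```text
[  7.   11.2   5.7  84.7   2.6 179.9] [-0.  -1.   2.8  0.7  0.3  0.1]
```

```bash
python3 -c "
from h import *
plan([(593,85,200,8),(597,144,200,181.6),(597,144,140,181.6)],step=4)
"
```

```text
at [593.8  84.8 151.1] [-177.4    0.2    7.1] F [ 0.5  0.9 -1.3] open 23.0 g 61.0 t 22.1
(593, 85, 200, 8) 2 rows twist [-0.022, 0.002, -0.008] offset [[-0.05, -0.12, -2.44], [-0.04, -0.07, -2.44]]
(597, 144, 200, 181.6) 21 rows twist [0.0, 0.0, -0.144] offset [[0.06, -0.28, 0.0], [0.09, -0.26, 0.0], [0.14, -0.25, 0.0], [0.16, -0.22, 0.0], [0.2, -0.2, 0.0], [0.23, -0.17, 0.0], [0.25, -0.14, 0.0], [0.26, -0.1, 0.0], [0.27, -0.06, 0.0], [0.29, -0.01, 0.0], [0.28, 0.02, 0.0], [0.27, 0.06, 0.0], [0.27, 0.1, 0.0], [0.24, 0.13, 0.0], [0.23, 0.17, 0.0], [0.19, 0.2, 0.0], [0.17, 0.23, 0.0], [0.13, 0.25, 0.0], [0.09, 0.27, 0.0], [0.06, 0.27, 0.0], [0.02, 0.28, 0.0]]
(597, 144, 140, 181.6) 2 rows twist [0.0, 0.0, -0.003] offset [[0.0, 0.0, 3.0], [0.0, 0.0, 3.0]]
```

Request:
move_arm --offset '[[0,0,-2.4],[0,0,-2.4],[0,0,0],[0,0,0],[0,0,0]]' --twist '[[-0.022,0,-0.01],[-0.022,0,-0.01],[0,0,-0.14],[0,0,-0.14],[0,0,-0.14]]' --grip '[0.1,0.1,0.1,0.1,0.1]'

```text
time: 22.6
ee_pos: [0.5955, 0.0835, 0.2025]
tcp_rot: [180.0, -0.1, 32.6]
wrist_force: [0.4, -0.6, -1.6]
opening: 0.0232
grasp_force: 61.2
```

Request:
move_arm --offset '[[0,0,0],[0,0,0],[0,0,0],[0,0,0],[0,0,0]]' --twist '[[0,0,-0.145],[0,0,-0.145],[0,0,-0.145],[0,0,-0.145],[0,0,-0.145]]' --grip '[0.1,0.1,0.1,0.1,0.1]'

```text
time: 23.1
ee_pos: [0.5954, 0.0834, 0.2023]
tcp_rot: [179.9, -0.1, 74.2]
wrist_force: [0.1, 0.1, -2.3]
opening: 0.0232
grasp_force: 61.2
```

Request:
move_arm --offset '[[0,0,0],[0,0,0],[0,0,0],[0,0,0],[0,0,0]]' --twist '[[0,0,-0.145],[0,0,-0.145],[0,0,-0.145],[0,0,-0.145],[0,0,-0.145]]' --grip '[0.1,0.1,0.1,0.1,0.1]'

```text
time: 23.6
ee_pos: [0.5954, 0.0834, 0.2022]
tcp_rot: [179.9, -0.0, 115.7]
wrist_force: [-0.0, 0.4, -2.0]
opening: 0.0237
grasp_force: 61.2
```

Request:
move_arm --offset '[[0,0,0],[0,0,0],[0,0,0],[0,0,0],[0,0,0]]' --twist '[[0,0,-0.145],[0,0,-0.145],[0,0,-0.145],[0,0,-0.145],[0,0,-0.145]]' --grip '[0.1,0.1,0.1,0.1,0.1]'

```text
time: 24.1
ee_pos: [0.5954, 0.0834, 0.2023]
tcp_rot: [179.9, 0.1, 157.2]
wrist_force: [1.0, -1.0, -3.2]
opening: 0.0232
grasp_force: 61.2
```

Request:
move_arm --offset '[[0,0,0],[0,0,0],[0,0,0],[0,0,0]]' --twist '[[0,0,-0.145],[0,0,-0.145],[0,0,-0.145],[0,0,0]]' --grip '[0.1,0.1,0.1,0.1]'

```text
time: 24.5
ee_pos: [0.5954, 0.0835, 0.2021]
tcp_rot: [179.9, 0.1, -178.1]
wrist_force: [-0.6, -0.2, -1.7]
opening: 0.0235
grasp_force: 61.2
```

```bash
python3 -c "
from h import *
plan([(597,144,200,181.6),(597,144,140,181.6)],step=4)
"
```

```text
at [595.4  83.5 202.1] [ 1.799e+02  1.000e-01 -1.781e+02] F [-0.6 -0.2 -1.7] open 23.5 g 61.2 t 24.5
(597, 144, 200, 181.6) 2 rows twist [0.0, 0.001, 0.003] offset [[-0.18, 3.02, 0.11], [-0.17, 3.02, 0.11]]
(597, 144, 140, 181.6) 2 rows twist [0.0, 0.0, 0.0] offset [[0.0, 0.0, 3.0], [-0.01, 0.0, 3.0]]
```

Request:
move_arm --offset '[[-0.2,3,0.1],[-0.2,3,0.1],[0,0,3],[0,0,3],[0,0,0.7]]' --twist '[[0,0.001,0.003],[0,0.001,0.003],[0,0,0],[0,0,0],[0,0,0]]' --grip '[0.1,0.1,0.1,0.1,0.1]'

```text
time: 25.0
ee_pos: [0.596, 0.1437, 0.129]
tcp_rot: [-180.0, -0.3, -178.7]
wrist_force: [0.1, -0.3, -2.4]
opening: 0.0231
grasp_force: 61.0
```

Request:
move_arm --offset '[[0,0,0],[0,0,0],[0,0,0]]' --twist '[[0,0,0],[0,0,0],[0,0,0]]' --grip '[0.1,0.1,0.1]'

```text
time: 25.3
ee_pos: [0.5982, 0.1439, 0.1339]
tcp_rot: [179.9, 0.1, -178.6]
wrist_force: [0.4, 0.4, -2.5]
opening: 0.0236
grasp_force: 61.1
```

Baseline Fz ≈ -2.3 in air. Lower in small steps to feel contact.

Request:
move_arm --offset '[[0,0,0.4],[0,0,0.4],[0,0,0.1],[0,0,0],[0,0,0]]' --twist '[[0,0,0],[0,0,0],[0,0,0],[0,0,0],[0,0,0]]' --grip '[0.1,0.1,0.1,0.1,0.1]'

```text
time: 25.8
ee_pos: [0.5979, 0.1441, 0.1235]
tcp_rot: [179.9, -0.0, -178.5]
wrist_force: [2.5, -0.0, 3.7]
opening: 0.0233
grasp_force: 61.9
```

Request:
move_arm --offset '[[0,0,0.2],[0,0,0],[0,0,0]]' --twist '[[0,0,0],[0,0,0],[0,0,0]]' --grip '[0.1,0.1,0.1]'

```text
time: 26.1
ee_pos: [0.5977, 0.1441, 0.1211]
tcp_rot: [179.9, -0.0, -178.5]
wrist_force: [3.3, 0.0, 3.9]
opening: 0.0233
grasp_force: 62.0
```

Request:
move_arm --offset '[[0,-0.8,0],[0,-1.5,0],[0,-1.5,0],[0,-1.5,0],[0,-1.5,0]]' --twist '[[0,0,0],[0,0,0],[0,0,0],[0,0,0],[0,0,0]]' --grip '[0.1,0.1,0.1,0.1,0.1]'

```text
time: 26.6
ee_pos: [0.599, 0.0747, 0.1207]
tcp_rot: [179.9, -0.1, -178.5]
wrist_force: [0.6, 3.5, 4.7]
opening: 0.0232
grasp_force: 62.0
```

Request:
move_arm --offset '[[0,-1.5,0],[0,-1.5,0],[0,-1.5,0],[0,-1.5,0],[0,-1.5,0]]' --twist '[[0,0,0],[0,0,0],[0,0,0],[0,0,0],[0,0,0]]' --grip '[0.1,0.1,0.1,0.1,0.1]'

```text
time: 27.1
ee_pos: [0.6011, -0.0002, 0.1207]
tcp_rot: [179.9, -0.1, -178.5]
wrist_force: [0.4, 4.5, 3.9]
opening: 0.0232
grasp_force: 62.1
```

Request:
move_arm --offset '[[0,-1.5,0],[0,-1.5,0],[0,-1.5,0],[0,-1.5,0],[0,-1.5,0]]' --twist '[[0,0,0],[0,0,0],[0,0,0],[0,0,0],[0,0,0]]' --grip '[0.1,0.1,0.1,0.1,0.1]'

```text
time: 27.6
ee_pos: [0.6031, -0.0751, 0.1206]
tcp_rot: [179.9, -0.1, -178.5]
wrist_force: [0.1, 4.2, 4.7]
opening: 0.0235
grasp_force: 62.0
```

Request:
move_arm --offset '[[0,-1.5,0],[0,-1.5,0],[0,-1.5,0],[0,-1.5,0],[0,0,0]]' --twist '[[0,0,0],[0,0,0],[0,0,0],[0,0,0],[0,0,0]]' --grip '[0.1,0.1,0.1,0.1,0.1]'

```text
time: 28.1
ee_pos: [0.6042, -0.1365, 0.1194]
tcp_rot: [-180.0, -0.2, -178.6]
wrist_force: [-0.4, -0.5, -2.7]
opening: 0.0233
grasp_force: 64.7
```

```bash
python3 -c "
from h import *
c=viewer.camera('top');cv2.imwrite('pics/top2.png',cv2.resize(c['color'][120:300,200:480,::-1],None,fx=2.5,fy=2.5))
plan([(603,-131,200,181.6)])
"
```

```text
at [ 604.1 -135.4  119.4] [ 180.    -0.2 -178.6] F [ 0.5  0.2 -2. ] open 23.5 g 64.6 t 28.1
(603, -131, 200, 181.6) 2 rows twist [0.0, -0.002, -0.002] offset [[0.07, 0.22, -4.03], [0.05, 0.23, -4.03]]
```

View pics/top2.png

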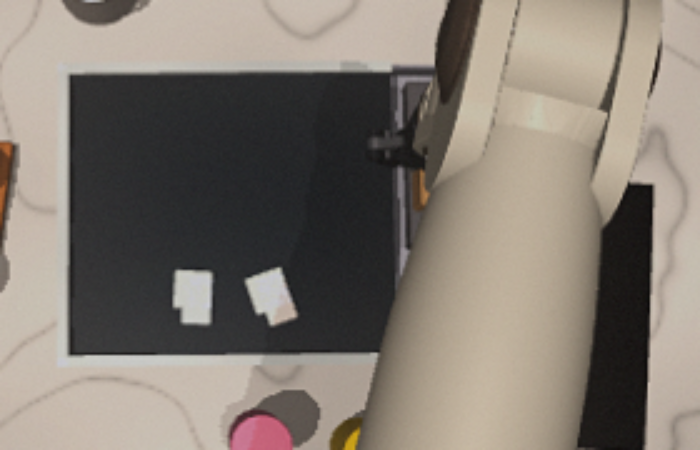

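Far lane is clear, with three chips off the glass. Two chips remain at crop (193,297) and (272,297). Next is the near lane.

```bash
python3 -c "
from h import *
plan([(604,-134,170,181.6),(504,141,170,181.6),(504,141,134,181.6)],step=4)
"
```

```text
at [ 604.1 -135.4  119.4] [ 180.    -0.2 -178.6] F [ 0.5  0.2 -2. ] open 23.5 g 64.6 t 28.1
(604, -134, 170, 181.6) 2 rows twist [0.0, -0.002, -0.002] offset [[0.01, 0.07, -2.53], [0.01, 0.07, -2.53]]
(504, 141, 170, 181.6) 8 rows twist [0.0, 0.0, 0.0] offset [[1.15, 3.47, 0.0], [1.15, 3.47, 0.0], [1.16, 3.48, 0.01], [1.15, 3.47, 0.0], [1.15, 3.47, 0.0], [1.15, 3.47, 0.0], [1.15, 3.48, 0.0], [1.16, 3.47, 0.0]]
(504, 141, 134, 181.6) 1 rows twist [0.001, 0.0, 0.001] offset [[0.0, 0.0, 3.6]]
```

Request:
move_arm --offset '[[0,0,-2.5],[0,0,-2.5],[1.2,3.5,0],[1.1,3.5,0],[1.2,3.5,0]]' --twist '[[0,0,0],[0,0,0],[0,0,0],[0,0,0],[0,0,0]]' --grip '[0.1,0.1,0.1,0.1,0.1]'

```text
time: 28.65
ee_pos: [0.5663, -0.0289, 0.1701]
tcp_rot: [180.0, -0.1, -178.5]
wrist_force: [-0.4, 1.2, -2.6]
opening: 0.023
grasp_force: 64.4
```

Request:
move_arm --offset '[[1.1,3.5,0],[1.2,3.5,0],[1.1,3.5,0],[1.2,3.5,0],[1.1,3.4,0]]' --twist '[[0,0,0],[0,0,0],[0,0,0],[0,0,0],[0,0,0]]' --grip '[0.1,0.1,0.1,0.1,0.1]'

```text
time: 29.15
ee_pos: [0.5044, 0.1439, 0.1705]
tcp_rot: [180.0, -0.1, -178.5]
wrist_force: [-0.2, 0.3, -2.6]
opening: 0.0233
grasp_force: 64.4
```

Request:
move_arm --offset '[[0,0,2],[0,0,1.5],[0,0,0],[0,0,0],[0,0,0]]' --twist '[[0,0,0],[0,0,0],[0,0,0],[0,0,0],[0,0,0]]' --grip '[0.1,0.1,0.1,0.1,0.1]'

```text
time: 29.65
ee_pos: [0.5059, 0.1421, 0.1366]
tcp_rot: [179.9, -0.1, -178.6]
wrist_force: [0.7, -0.9, -2.5]
opening: 0.0232
grasp_force: 64.4
```

Request:
move_arm --offset '[[0,0,0.5],[0,0,0.5],[0,0,0.2],[0,0,0],[0,0,0]]' --twist '[[0,0,0],[0,0,0],[0,0,0],[0,0,0],[0,0,0]]' --grip '[0.1,0.1,0.1,0.1,0.1]'

```text
time: 30.15
ee_pos: [0.5058, 0.1425, 0.1246]
tcp_rot: [179.9, -0.0, -178.5]
wrist_force: [1.1, -1.6, 3.2]
opening: 0.0235
grasp_force: 65.2
```

Request:
move_arm --offset '[[0,0,0.2],[0,0,0.1],[0,0,0]]' --twist '[[0,0,0],[0,0,0],[0,0,0]]' --grip '[0.1,0.1,0.1]'

```text
time: 30.45
ee_pos: [0.5057, 0.1426, 0.1212]
tcp_rot: [179.9, -0.0, -178.5]
wrist_force: [2.8, -1.5, 3.9]
opening: 0.023
grasp_force: 65.4
```

Request:
move_arm --offset '[[0,-0.8,0],[0,-1.5,0],[0,-1.5,0],[0,-1.5,0],[0,-1.5,0]]' --twist '[[0,0,0],[0,0,0],[0,0,0],[0,0,0],[0,0,0]]' --grip '[0.1,0.1,0.1,0.1,0.1]'

```text
time: 30.95
ee_pos: [0.5071, 0.0733, 0.121]
tcp_rot: [179.9, -0.1, -178.5]
wrist_force: [0.5, 3.7, 3.8]
opening: 0.0233
grasp_force: 65.3
```

Request:
move_arm --offset '[[0,-1.5,0],[0,-1.5,0],[0,-1.5,0],[0,-1.5,0],[0,-1.5,0]]' --twist '[[0,0,0],[0,0,0],[0,0,0],[0,0,0],[0,0,0]]' --grip '[0.1,0.1,0.1,0.1,0.1]'

```text
time: 31.45
ee_pos: [0.5091, -0.0016, 0.1208]
tcp_rot: [179.9, -0.1, -178.5]
wrist_force: [0.0, 4.0, 4.7]
opening: 0.0231
grasp_force: 65.3
```

Request:
move_arm --offset '[[0,-1.5,0],[0,-1.5,0],[0,-1.5,0],[0,-1.5,0],[0,-1.5,0]]' --twist '[[0,0,0],[0,0,0],[0,0,0],[0,0,0],[0,0,0]]' --grip '[0.1,0.1,0.1,0.1,0.1]'

```text
time: 31.95
ee_pos: [0.5111, -0.0766, 0.1207]
tcp_rot: [179.9, -0.1, -178.5]
wrist_force: [0.2, 4.1, 4.3]
opening: 0.0235
grasp_force: 65.3
```

Request:
move_arm --offset '[[0,-1.5,0],[0,-1.5,0],[0,-1.5,0],[0,-1.5,0],[0,0,0]]' --twist '[[0,0,0],[0,0,0],[0,0,0],[0,0,0],[0,0,0]]' --grip '[0.1,0.1,0.1,0.1,0.1]'

```text
time: 32.45
ee_pos: [0.5122, -0.1376, 0.1198]
tcp_rot: [-180.0, -0.2, -178.6]
wrist_force: [0.9, 0.2, -2.2]
opening: 0.0228
grasp_force: 66.6
```

Request:
move_arm --offset '[[0,0,-3],[0,0,-4],[0,0,-4],[0,0,-3],[0,0,0]]' --twist '[[0,0,0],[0,0,0],[0,0,0],[0,0,0],[0,0,0]]' --grip '[0.1,0.1,0.1,0.1,0.1]'

```text
time: 32.95
ee_pos: [0.5139, -0.136, 0.2645]
tcp_rot: [-179.9, 0.2, -178.5]
wrist_force: [-0.3, -0.0, -2.2]
opening: 0.023
grasp_force: 66.8
```

```bash
python3 -c "
from h import *
c=viewer.camera('top');cv2.imwrite('pics/top3.png',cv2.resize(c['color'][120:320,140:480,::-1],None,fx=2.2,fy=2.2))
s=viewer.camera('side');cv2.imwrite('pics/side3.png',cv2.resize(s['color'][130:330,200:400,::-1],None,fx=3,fy=3))
plan([(491.5,-316.5,240,176)])
"
```

```text
at [ 513.1 -135.6  260.1] [ 1.800e+02 -1.000e-01 -1.785e+02] F [-0.2  0.4 -2.1] open 23.6 g 66.8 t 33.0
(491.5, -316.5, 240, 176) 5 rows twist [0.0, 0.0, 0.019] offset [[0.53, -3.6, 0.4], [0.45, -3.62, 0.4], [0.39, -3.62, 0.4], [0.32, -3.63, 0.4], [0.25, -3.63, 0.4]]
```

View pics/top3.png

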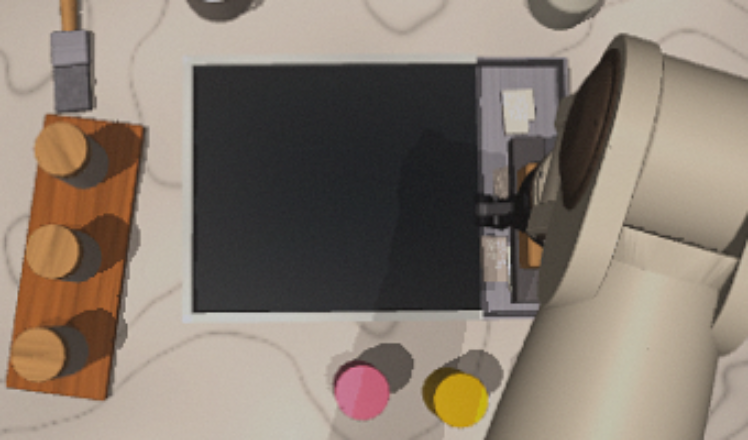

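Glass is clear and the chips are in the pan. Scraper goes back to the mat.

Request:
move_arm --offset '[[0.5,-3.6,0.4],[0.5,-3.6,0.4],[0.4,-3.6,0.4],[0.3,-3.6,0.4],[0.3,-3.6,0.4]]' --twist '[[0,0,0.019],[0,0,0.019],[0,0,0.019],[0,0,0.019],[0,0,0.019]]' --grip '[0.1,0.1,0.1,0.1,0.1]'

```text
time: 33.55
ee_pos: [0.4899, -0.3164, 0.2378]
tcp_rot: [179.9, -0.3, 176.0]
wrist_force: [0.5, 0.8, -1.6]
opening: 0.0233
grasp_force: 66.6
```

Request:
move_arm --offset '[[0,0,4],[0,0,4],[0,0,4],[0,0,2],[0,0,0]]' --twist '[[0,0,0],[0,0,0],[0,0,0],[0,0,0],[0,0,0]]' --grip '[0.1,0.1,0.1,0.1,0.1]'

```text
time: 34.05
ee_pos: [0.4878, -0.3135, 0.0947]
tcp_rot: [179.7, -0.6, 176.1]
wrist_force: [-0.7, 0.1, -2.6]
opening: 0.0232
grasp_force: 66.3
```

Request:
move_arm --offset '[[0,0,0],[0,0,0]]' --twist '[[0,0,0],[0,0,0]]' --grip '[0.1,0.1]'

```text
time: 34.25
ee_pos: [0.491, -0.3153, 0.1018]
tcp_rot: [180.0, -0.0, 176.1]
wrist_force: [-0.7, 0.0, -1.6]
opening: 0.023
grasp_force: 66.3
```

Request:
move_arm --offset '[[0,0,0.7],[0,0,0.6],[0,0,0.3],[0,0,0],[0,0,0]]' --twist '[[0,0,0],[0,0,0],[0,0,0],[0,0,0],[0,0,0]]' --grip '[0.1,0.1,0.1,0.1,0.1]'

```text
time: 34.75
ee_pos: [0.4906, -0.3151, 0.0846]
tcp_rot: [179.9, -0.1, 176.1]
wrist_force: [1.1, 0.7, -2.4]
opening: 0.0228
grasp_force: 66.4
```

Request:
move_arm --offset '[[0,0,0.2],[0,0,0],[0,0,0]]' --twist '[[0,0,0],[0,0,0],[0,0,0]]' --grip '[0.1,0.1,0.1]'

```text
time: 35.05
ee_pos: [0.4908, -0.3152, 0.083]
tcp_rot: [180.0, -0.1, 176.1]
wrist_force: [0.2, -0.5, 1.5]
opening: 0.023
grasp_force: 66.9
```

Request:
move_arm --offset '[[0,0,0],[0,0,0],[0,0,0],[0,0,0],[0,0,0]]' --twist '[[0,0,0],[0,0,0],[0,0,0],[0,0,0],[0,0,0]]' --grip '[0.2,0.4,0.7,1,1]'

```text
time: 35.55
ee_pos: [0.4905, -0.3151, 0.0825]
tcp_rot: [179.9, -0.1, 176.1]
wrist_force: [-0.2, -0.9, 0.2]
opening: 0.0759
grasp_force: 0.0
```

Request:
move_arm --offset '[[0,0,0],[0,0,-3],[0,0,-4.5],[0,0,-4.5],[0,0,-4.5]]' --twist '[[0,0,0],[0,0,0],[0,0,0],[0,0,0],[0,0,0]]' --grip '[1,1,1,1,1]'

```text
time: 36.05
ee_pos: [0.4905, -0.315, 0.2493]
tcp_rot: [180.0, -0.1, 176.1]
wrist_force: [0.6, -0.2, -0.1]
opening: 0.0855
grasp_force: 0.0
```

```bash
python3 -c "
from h import *
from scene import rect
o=bot.get_obs();c=viewer.camera('wrist');P=cloud(c,o);z=P[...,2];save(c,'w4.png')
[print(r) for r in rect((z>.04)&(z<.11)&(P[...,1]<-.25)&(P[...,1]>-.4),P)]
plan([(480,-150,255,140),(400,200,255,90),(381,325,250,90)])
"
```

```text
(np.int32(5175), [490.7, -313.6, 30.0, 149.1, 86.0], [474.0, -313.0, 96.0], [275.0, 184.0])
at [ 491.6 -315.7  257.5] [-179.8    0.4  176.1] F [-2.2  1.3  5.3] open 85.5 g 0.0 t 36.1
(480, -150, 255, 140) 5 rows twist [0.0, 0.002, 0.126] offset [[0.46, 3.29, 0.03], [0.87, 3.21, 0.04], [1.26, 3.07, 0.04], [1.65, 2.89, 0.04], [1.99, 2.66, 0.04]]
(400, 200, 255, 90) 8 rows twist [0.0, 0.0, 0.109] offset [[3.58, 2.71, 0.0], [3.85, 2.3, 0.0], [4.08, 1.87, 0.0], [4.26, 1.41, 0.0], [4.39, 0.94, 0.0], [4.46, 0.46, 0.01], [4.49, -0.03, 0.0], [4.46, -0.52, 0.0]]
(381, 325, 250, 90) 3 rows twist [-0.001, 0.0, 0.0] offset [[4.17, -0.63, 0.17], [4.16, -0.63, 0.16], [4.17, -0.63, 0.16]]
```

View pics/w4.png

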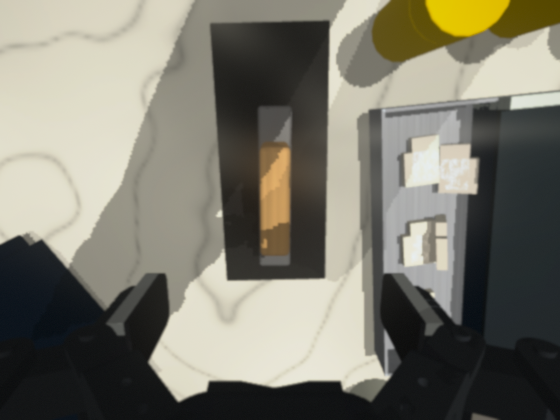

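Scraper stands on its mat, and the chips show in the pan. Next are the jars, starting with the near-end one.

Request:
move_arm --offset '[[0.5,3.3,0],[0.9,3.2,0],[1.3,3.1,0],[1.7,2.9,0],[2,2.7,0]]' --twist '[[0,0,0.126],[0,0,0.126],[0,0,0.126],[0,0,0.126],[0,0,0.126]]' --grip '[1,1,1,1,1]'

```text
time: 36.6
ee_pos: [0.4776, -0.1471, 0.2477]
tcp_rot: [-180.0, -0.1, 139.7]
wrist_force: [0.6, 0.7, 0.0]
opening: 0.0856
grasp_force: 0.0
```

Request:
move_arm --offset '[[3.6,2.7,0],[3.8,2.3,0],[4.1,1.9,0],[4.3,1.4,0],[4.4,0.9,0]]' --twist '[[0,0,0.109],[0,0,0.109],[0,0,0.109],[0,0,0.109],[0,0,0.109]]' --grip '[1,1,1,1,1]'

```text
time: 37.1
ee_pos: [0.4267, 0.0723, 0.2482]
tcp_rot: [-180.0, -0.1, 108.5]
wrist_force: [0.1, 0.3, 0.9]
opening: 0.0854
grasp_force: 0.0
```

Request:
move_arm --offset '[[4.5,0.5,0],[4.5,0,0],[4.5,-0.5,0],[4.2,-0.6,0],[4.2,-0.6,0]]' --twist '[[0,0,0.109],[0,0,0.109],[0,0,0.109],[0,0,0],[0,0,0]]' --grip '[1,1,1,1,1]'

```text
time: 37.6
ee_pos: [0.3854, 0.2889, 0.2486]
tcp_rot: [-179.9, -0.1, 90.0]
wrist_force: [1.3, -0.7, -0.0]
opening: 0.0854
grasp_force: 0.0
```

Request:
move_arm --offset '[[4.2,-0.6,0],[0,0,0],[0,0,0]]' --twist '[[0,0,0],[0,0,0],[0,0,0]]' --grip '[1,1,1]'

```text
time: 37.9
ee_pos: [0.3797, 0.3297, 0.248]
tcp_rot: [-179.9, -0.0, 90.1]
wrist_force: [0.4, -0.0, 0.3]
opening: 0.0853
grasp_force: 0.0
```

```bash
python3 -c "
from h import *
from scene import rect
o=bot.get_obs();c=viewer.camera('wrist');P=cloud(c,o);z=P[...,2]
[print(r) for r in rect((z>.125)&(z<.16),P)]
plan([(381,325,122,90)])
"
```

```text
(np.int32(5058), [380.8, 324.6, 53.2, 52.8, 89.4], [380.0, 327.0, 143.0], [277.0, 226.0])
(np.int32(5272), [480.2, 314.1, 53.6, 52.9, 1.1], [478.0, 317.0, 142.0], [422.0, 241.0])
(np.int32(2320), [565.0, 310.3, 51.2, 22.4, 88.5], [561.0, 312.0, 141.0], [543.0, 247.0])
at [379.9 328.9 248.3] [-179.9   -0.    90. ] F [-0.9 -0.8  0.1] open 85.8 g 0.0 t 38.0
(381, 325, 122, 90) 3 rows twist [-0.001, 0.0, 0.0] offset [[-0.13, 0.04, 4.21], [-0.13, 0.04, 4.21], [-0.14, 0.04, 4.21]]
```

Request:
move_arm --offset '[[-0.2,0.1,4.2],[-0.2,0,4.2],[0,0,4.2],[0,0,0],[0,0,0]]' --twist '[[0,0,0],[0,0,0],[0,0,0],[0,0,0],[0,0,0]]' --grip '[1,1,1,0.8,0.4]' --force 40

```text
time: 38.45
ee_pos: [0.3812, 0.3243, 0.1235]
tcp_rot: [-179.9, -0.1, 89.9]
wrist_force: [-0.1, -0.4, 1.5]
opening: 0.0585
grasp_force: 0.0
```

Request:
move_arm --offset '[[0,0,0],[0,0,0],[0,0,0],[0,0,0],[0,0,0]]' --twist '[[0,0,0],[0,0,0],[0,0,0],[0,0,0],[0,0,0]]' --grip '[0.4,0.4,0.4,0.4,0.4]'

```text
time: 38.95
ee_pos: [0.3818, 0.3258, 0.1247]
tcp_rot: [179.9, -0.2, 90.0]
wrist_force: [-1.4, -1.6, 7.7]
opening: 0.0531
grasp_force: 43.2
```

```bash
python3 -c "
from h import *
plan([(381,325,210,90),(490,-40,205,90),(490,-40,170,90)])
"
```

```text
at [381.8 325.8 124.7] [179.9  -0.2  90. ] F [-1.4 -1.6  7.7] open 53.1 g 43.2 t 39.0
(381, 325, 210, 90) 2 rows twist [0.001, -0.001, 0.0] offset [[-0.03, -0.03, -4.27], [-0.03, -0.04, -4.26]]
(490, -40, 205, 90) 9 rows twist [0.0, 0.0, 0.0] offset [[-4.06, 1.21, 0.05], [-4.05, 1.21, 0.05], [-4.06, 1.21, 0.05], [-4.05, 1.21, 0.05], [-4.06, 1.21, 0.05], [-4.05, 1.21, 0.05], [-4.06, 1.21, 0.05], [-4.05, 1.22, 0.05], [-4.06, 1.21, 0.06]]
(490, -40, 170, 90) 1 rows twist [-0.001, -0.001, 0.0] offset [[0.0, 0.0, 3.5]]
```

Request:
move_arm --offset '[[0,0,-4.2],[0,0,-4.2],[-4,1.2,0],[-4,1.2,0],[-4.1,1.2,0]]' --twist '[[0,0,0],[0,0,0],[0,0,0],[0,0,0],[0,0,0]]' --grip '[0.4,0.4,0.4,0.4,0.4]'

```text
time: 39.45
ee_pos: [0.4174, 0.2032, 0.2071]
tcp_rot: [-180.0, -0.1, 90.1]
wrist_force: [0.9, 0.2, -4.1]
opening: 0.0531
grasp_force: 44.9
```

Request:
move_arm --offset '[[-4,1.2,0],[-4,1.2,0],[-4.1,1.2,0],[-4.1,1.2,0],[-4.1,1.3,0]]' --twist '[[0,0,0],[0,0,0],[0,0,0],[0,0,0],[0,0,0]]' --grip '[0.4,0.4,0.4,0.4,0.4]'

```text
time: 39.95
ee_pos: [0.4784, -0.0006, 0.2066]
tcp_rot: [-180.0, -0.1, 90.0]
wrist_force: [-0.1, 0.8, -3.3]
opening: 0.0531
grasp_force: 44.9
```

Request:
move_arm --offset '[[-4.1,1.2,0],[0,0,2],[0,0,2],[0,0,0],[0,0,0]]' --twist '[[0,0,0],[0,0,0],[0,0,0],[0,0,0],[0,0,0]]' --grip '[0.4,0.4,0.4,0.4,0.4]'

```text
time: 40.45
ee_pos: [0.49, -0.0397, 0.1665]
tcp_rot: [-179.9, -0.1, 90.0]
wrist_force: [-0.1, 0.4, -3.0]
opening: 0.053
grasp_force: 44.5
```

Lower 1.0 cm to ~156.5, release, rise.

Request:
move_arm --offset '[[0,0,0.4],[0,0,0.4],[0,0,0.2],[0,0,0],[0,0,0]]' --twist '[[0,0,0],[0,0,0],[0,0,0],[0,0,0],[0,0,0]]' --grip '[0.4,0.4,0.4,0.4,0.4]'

```text
time: 40.95
ee_pos: [0.4902, -0.0396, 0.1569]
tcp_rot: [-180.0, -0.1, 90.0]
wrist_force: [-1.4, 1.9, 6.6]
opening: 0.0528
grasp_force: 45.3
```

Request:
move_arm --offset '[[0,0,0],[0,0,0],[0,0,0],[0,0,0],[0,0,0]]' --twist '[[0,0,0],[0,0,0],[0,0,0],[0,0,0],[0,0,0]]' --grip '[0.4,0.5,0.7,0.9,1]'

```text
time: 41.45
ee_pos: [0.49, -0.0399, 0.1557]
tcp_rot: [-179.9, -0.1, 90.0]
wrist_force: [-1.0, -0.5, -0.4]
opening: 0.0849
grasp_force: 0.0
```

Request:
move_arm --offset '[[0,0,0],[0,0,-3],[0,0,-4],[0,0,-1.5],[0,0,0]]' --twist '[[0,0,0],[0,0,0],[0,0,0],[0,0,0],[0,0,0]]' --grip '[1,1,1,1,1]'

```text
time: 41.95
ee_pos: [0.4911, -0.04, 0.2433]
tcp_rot: [179.9, -0.0, 90.0]
wrist_force: [-0.4, -1.0, -0.9]
opening: 0.0857
grasp_force: 0.0
```

```bash
python3 -c "
from h import *
from scene import rect
o=bot.get_obs();c=viewer.camera('wrist');P=cloud(c,o);z=P[...,2]
[print(r) for r in rect((z>.16)&(z<.19),P)]
plan([(480,314,238,90),(480,314,122,90),(480,314,205,90),(550,30,205,90)])
"
```

```text
(np.int32(6954), [489.6, -38.5, 53.0, 53.2, 87.6], [490.0, -36.0, 175.0], [273.0, 236.0])
at [490.6 -40.  241.4] [-180.   -0.   90.] F [ 0.2 -1.1 -0.8] open 85.2 g 0.0 t 42.0
(480, 314, 238, 90) 8 rows twist [0.0, 0.0, 0.0] offset [[4.42, -0.13, 0.05], [4.43, -0.13, 0.04], [4.42, -0.14, 0.05], [4.43, -0.13, 0.05], [4.42, -0.13, 0.04], [4.43, -0.13, 0.05], [4.42, -0.13, 0.05], [4.43, -0.14, 0.04]]
(480, 314, 122, 90) 3 rows twist [0.0, 0.0, 0.0] offset [[0.0, 0.0, 3.87], [-0.01, 0.0, 3.87], [0.0, 0.0, 3.86]]
(480, 314, 205, 90) 2 rows twist [0.0, 0.0, 0.0] offset [[0.0, 0.0, -4.15], [0.01, 0.0, -4.15]]
(550, 30, 205, 90) 7 rows twist [0.0, 0.0, 0.0] offset [[-4.06, 1.0, 0.0], [-4.06, 1.0, -0.01], [-4.05, 1.0, 0.0], [-4.06, 1.0, 0.0], [-4.06, 1.0, 0.0], [-4.06, 1.0, -0.01], [-4.06, 1.0, 0.0]]
```

Request:
move_arm --offset '[[4.4,-0.1,0],[4.4,-0.1,0],[4.4,-0.1,0],[4.4,-0.2,0],[4.4,-0.1,0]]' --twist '[[0,0,0],[0,0,0],[0,0,0],[0,0,0],[0,0,0]]' --grip '[1,1,1,1,1]'

```text
time: 42.5
ee_pos: [0.4833, 0.1816, 0.2395]
tcp_rot: [-179.8, -0.0, 90.0]
wrist_force: [1.1, -0.3, 0.7]
opening: 0.0853
grasp_force: 0.0
```

Request:
move_arm --offset '[[4.4,-0.1,0],[4.4,-0.2,0],[4.4,-0.1,0],[0,0,0],[0,0,0]]' --twist '[[0,0,0],[0,0,0],[0,0,0],[0,0,0],[0,0,0]]' --grip '[1,1,1,1,1]'

```text
time: 43.0
ee_pos: [0.4794, 0.3126, 0.2392]
tcp_rot: [-179.8, 0.0, 90.1]
wrist_force: [0.3, -0.2, -1.3]
opening: 0.0855
grasp_force: 0.0
```

Request:
move_arm --offset '[[0.1,0.1,4],[0,0,4],[0,0,3.6],[0,0,0],[0,0,0]]' --twist '[[0,0,0],[0,0,0],[0,0,0],[0,0,0],[0,0,0]]' --grip '[1,1,1,0.8,0.4]'

```text
time: 43.5
ee_pos: [0.4809, 0.3121, 0.1257]
tcp_rot: [-179.9, -0.0, 89.9]
wrist_force: [0.6, 0.4, 0.5]
opening: 0.059
grasp_force: 0.0
```

Request:
move_arm --offset '[[0,0,0],[0,0,0],[0,0,0],[0,0,0],[0,0,0]]' --twist '[[0,0,0],[0,0,0],[0,0,0],[0,0,0],[0,0,0]]' --grip '[0.4,0.4,0.4,0.4,0.4]'

```text
time: 44.0
ee_pos: [0.4816, 0.3135, 0.127]
tcp_rot: [180.0, -0.1, 90.0]
wrist_force: [1.3, -0.8, 6.8]
opening: 0.0533
grasp_force: 43.2
```

Request:
move_arm --offset '[[0,0,-4],[0,0,-4],[-4,0.5,0],[-4,1,0],[-4.1,1,0]]' --twist '[[0,0,0],[0,0,0],[0,0,0],[0,0,0],[0,0,0]]' --grip '[0.4,0.4,0.4,0.4,0.4]'

```text
time: 44.5
ee_pos: [0.5061, 0.1912, 0.2055]
tcp_rot: [-179.9, -0.1, 90.1]
wrist_force: [0.8, 0.5, -3.8]
opening: 0.0531
grasp_force: 44.1
```

Request:
move_arm --offset '[[-4,1,0],[-4,1,0],[-4.1,1.2,0],[-4.1,1.2,0],[0,0,2]]' --twist '[[0,0,0],[0,0,0],[0,0,0],[0,0,0],[0,0,0]]' --grip '[0.4,0.4,0.4,0.4,0.4]'

```text
time: 45.0
ee_pos: [0.552, 0.026, 0.187]
tcp_rot: [179.8, 0.0, 89.8]
wrist_force: [-0.4, 1.4, -2.2]
opening: 0.0531
grasp_force: 44.1
```

Request:
move_arm --offset '[[0,0,1.5],[0,0,0.4],[0,0,0],[0,0,0]]' --twist '[[0,0,0],[0,0,0],[0,0,0],[0,0,0]]' --grip '[0.4,0.4,0.4,0.4]'

```text
time: 45.4
ee_pos: [0.55, 0.031, 0.1664]
tcp_rot: [-179.9, -0.1, 90.1]
wrist_force: [-0.1, 0.2, -2.8]
opening: 0.0533
grasp_force: 44.0
```

Lower 0.75 cm to ~159, release, rise.

Request:
move_arm --offset '[[0,0,0.4],[0,0,0.3],[0,0,0.1],[0,0,0],[0,0,0]]' --twist '[[0,0,0],[0,0,0],[0,0,0],[0,0,0],[0,0,0]]' --grip '[0.4,0.4,0.4,0.4,0.4]'

```text
time: 45.9
ee_pos: [0.5502, 0.0306, 0.1592]
tcp_rot: [180.0, -0.1, 90.0]
wrist_force: [-2.3, 0.9, 5.3]
opening: 0.0531
grasp_force: 44.8
```

Request:
move_arm --offset '[[0,0,0],[0,0,0],[0,0,0],[0,0,0],[0,0,0]]' --twist '[[0,0,0],[0,0,0],[0,0,0],[0,0,0],[0,0,0]]' --grip '[0.4,0.5,0.7,0.9,1]'

```text
time: 46.4
ee_pos: [0.55, 0.0302, 0.1578]
tcp_rot: [-179.9, -0.1, 90.0]
wrist_force: [0.8, 0.7, -0.6]
opening: 0.0847
grasp_force: 0.0
```

Request:
move_arm --offset '[[0,0,0],[0,0,-3],[0,0,-4],[0,0,-1.5],[0,0,0]]' --twist '[[0,0,0],[0,0,0],[0,0,0],[0,0,0],[0,0,0]]' --grip '[1,1,1,1,1]'

```text
time: 46.9
ee_pos: [0.551, 0.0301, 0.2454]
tcp_rot: [179.9, -0.1, 90.0]
wrist_force: [0.8, -0.7, -0.3]
opening: 0.0855
grasp_force: 0.0
```

```bash
python3 -c "
from h import *
from scene import rect
o=bot.get_obs();c=viewer.camera('wrist');P=cloud(c,o);z=P[...,2]
[print(r) for r in rect((z>.16)&(z<.19),P)]
c=viewer.camera('top');P=cloud(c);z=P[...,2]
[print(r) for r in rect((z>.13)&(z<.155)&(P[...,0]>.3)&(P[...,1]>.2)&(P[...,1]<.4),P)]
plan([(581.5,306,238,90),(581,306,205,90),(612,110,205,90)])
"
```

```text
(np.int32(6848), [549.9, 33.4, 53.4, 52.9, 42.7], [550.0, 36.0, 175.0], [273.0, 232.0])
(np.int32(4400), [496.2, -40.7, 54.4, 40.3, 71.7], [497.0, -36.0, 174.0], [188.0, 341.0])
(np.int32(478), [581.1, 308.0, 50.9, 50.8, 5.1], [581.0, 307.0, 142.0], [168.0, 187.0])
at [550.2  30.1 242.1] [-1.799e+02 -1.000e-01  9.000e+01] F [ 0.3  0.  -0.6] open 85.2 g 0.0 t 47.0
(581.5, 306, 238, 90) 7 rows twist [0.0, 0.0, 0.0] offset [[3.94, 0.45, 0.06], [3.94, 0.45, 0.06], [3.94, 0.44, 0.07], [3.95, 0.45, 0.06], [3.94, 0.45, 0.06], [3.94, 0.45, 0.06], [3.94, 0.45, 0.06]]
(581, 306, 205, 90) 1 rows twist [-0.002, -0.001, 0.0] offset [[0.0, -0.05, 3.3]]
(612, 110, 205, 90) 5 rows twist [0.0, 0.0, 0.0] offset [[-3.92, 0.62, 0.0], [-3.92, 0.62, 0.0], [-3.92, 0.62, 0.0], [-3.92, 0.62, 0.0], [-3.92, 0.62, 0.0]]
```

Request:
move_arm --offset '[[3.9,0.4,0],[3.9,0.4,0],[4,0.5,0],[4,0.4,0],[3.9,0.5,0]]' --twist '[[0,0,0],[0,0,0],[0,0,0],[0,0,0],[0,0,0]]' --grip '[1,1,1,1,1]'

```text
time: 47.5
ee_pos: [0.5716, 0.2286, 0.241]
tcp_rot: [-179.8, -0.0, 90.0]
wrist_force: [-0.0, -0.3, 0.3]
opening: 0.085
grasp_force: 0.0
```

Request:
move_arm --offset '[[4,0.5,0],[3.9,0.4,0],[0,0,0],[0,0,0]]' --twist '[[0,0,0],[0,0,0],[0,0,0],[0,0,0]]' --grip '[1,1,1,1]'

```text
time: 47.9
ee_pos: [0.5805, 0.3067, 0.2406]
tcp_rot: [-179.7, 0.0, 90.1]
wrist_force: [-0.3, -0.5, 0.2]
opening: 0.0853
grasp_force: 0.0
```

Request:
move_arm --offset '[[0,0.1,4],[0,0,4],[0,0,3.7],[0,0,0],[0,0,0]]' --twist '[[0,0,0],[0,0,0],[0,0,0],[0,0,0],[0,0,0]]' --grip '[1,1,1,0.8,0.4]'

```text
time: 48.4
ee_pos: [0.5817, 0.3051, 0.1265]
tcp_rot: [-179.9, -0.0, 89.9]
wrist_force: [0.6, 0.7, 0.8]
opening: 0.0592
grasp_force: 0.0
```

Request:
move_arm --offset '[[0,0,0],[0,0,0],[0,0,0],[0,0,0],[0,0,0]]' --twist '[[0,0,0],[0,0,0],[0,0,0],[0,0,0],[0,0,0]]' --grip '[0.4,0.4,0.4,0.4,0.4]'

```text
time: 48.9
ee_pos: [0.5826, 0.3065, 0.128]
tcp_rot: [179.9, -0.1, 90.0]
wrist_force: [0.8, -0.3, 6.1]
opening: 0.053
grasp_force: 43.1
```

Request:
move_arm --offset '[[0,0,-4],[0,0,-4],[-3.9,0.6,0],[-3.9,0.6,0],[-3.9,0.6,0]]' --twist '[[0,0,0],[0,0,0],[0,0,0],[0,0,0],[0,0,0]]' --grip '[0.4,0.4,0.4,0.4,0.4]'

```text
time: 49.4
ee_pos: [0.6001, 0.1883, 0.2063]
tcp_rot: [-179.9, -0.1, 90.1]
wrist_force: [0.9, 0.3, -2.9]
opening: 0.0532
grasp_force: 44.1
```

Request:
move_arm --offset '[[-3.9,0.6,0],[-3.9,0.6,0],[0,0,2],[0,0,1.5],[0,0,0]]' --twist '[[0,0,0],[0,0,0],[0,0,0],[0,0,0],[0,0,0]]' --grip '[0.4,0.4,0.4,0.4,0.4]'

```text
time: 49.9
ee_pos: [0.6111, 0.1106, 0.1686]
tcp_rot: [-179.7, -0.0, 90.0]
wrist_force: [0.2, 0.0, -4.2]
opening: 0.0532
grasp_force: 43.9
```

Request:
move_arm --offset '[[0,0,0.4],[0,0,0],[0,0,0]]' --twist '[[0,0,0],[0,0,0],[0,0,0]]' --grip '[0.4,0.4,0.4]'

```text
time: 50.2
ee_pos: [0.6122, 0.1116, 0.1676]
tcp_rot: [-180.0, -0.1, 90.0]
wrist_force: [-0.2, -0.2, -1.7]
opening: 0.053
grasp_force: 43.9
```

Request:
move_arm --offset '[[0,0,0.4],[0,0,0.3],[0,0,0.1],[0,0,0],[0,0,0]]' --twist '[[0,0,0],[0,0,0],[0,0,0],[0,0,0],[0,0,0]]' --grip '[0.4,0.4,0.4,0.4,0.4]'

```text
time: 50.7
ee_pos: [0.6121, 0.1113, 0.16]
tcp_rot: [-180.0, -0.1, 90.0]
wrist_force: [-2.1, -0.5, 5.3]
opening: 0.0527
grasp_force: 44.8
```

Request:
move_arm --offset '[[0,0,0],[0,0,0],[0,0,0],[0,0,0],[0,0,0]]' --twist '[[0,0,0],[0,0,0],[0,0,0],[0,0,0],[0,0,0]]' --grip '[0.4,0.5,0.7,0.9,1]'

```text
time: 51.2
ee_pos: [0.612, 0.1112, 0.1587]
tcp_rot: [-179.9, -0.1, 90.0]
wrist_force: [-0.7, -0.4, -0.5]
opening: 0.0849
grasp_force: 0.0
```

Request:
move_arm --offset '[[0,0,0],[0,0,-3],[0,0,-4],[0,0,-3],[0,0,-3]]' --twist '[[0,0,0],[0,0,0],[0,0,0],[0,0,0],[0,0,0]]' --grip '[1,1,1,1,1]'

```text
time: 51.7
ee_pos: [0.6121, 0.111, 0.2903]
tcp_rot: [-179.9, -0.1, 90.0]
wrist_force: [-0.3, 0.1, 1.2]
opening: 0.0852
grasp_force: 0.0
```

Request:
move_arm --offset '[[4,-3,0],[4,-3,0],[4,-3,0],[4,-3,0],[4,-3,0]]' --twist '[[0,0,0],[0,0,0],[0,0,0],[0,0,0],[0,0,0]]' --grip '[1,1,1,1,1]'

```text
time: 52.2
ee_pos: [0.4608, 0.3123, 0.2893]
tcp_rot: [-179.9, -0.1, 90.0]
wrist_force: [0.7, 0.4, -0.1]
opening: 0.0855
grasp_force: 0.0
```

```bash
python3 -c "
from h import *
c=viewer.camera('top');cv2.imwrite('pics/top5.png',cv2.resize(c['color'][120:320,140:480,::-1],None,fx=2.3,fy=2.3))
"
```

```text
(no output)
```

View pics/top5.png

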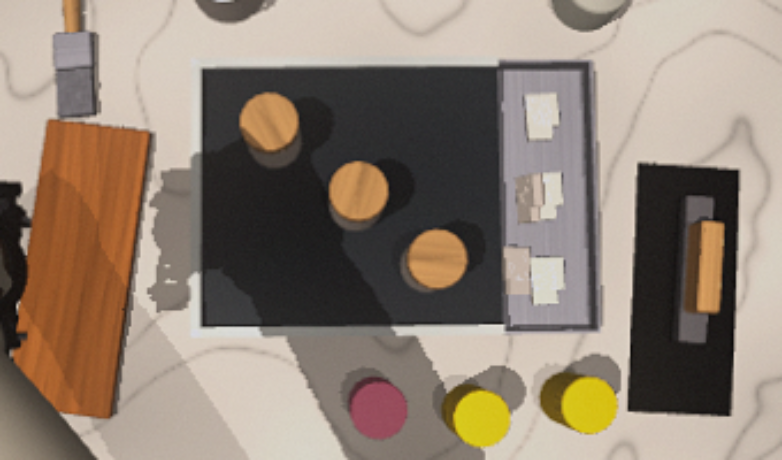

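Final picture: the jars stand on clean glass at (269,122), (358,191) and (437,258). All five chips are in the pan at (541,115), (529,197), (551,195), (516,270) and (547,280), and the scraper is on its mat at (697,268). The look-alikes are untouched. Handing in.

```bash
python3 -c "
from h import *
print(bot.job_done())"
```

```text
the job is handed in; nothing more can be done
None
```

The job is handed in at about 52 s: all five chips are in the pan, the scraper is back on its mat, and the three jars stand on the clean glass; sweep readings stayed around 7 N and nothing else was touched.

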